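# Put the mixed-up lids back on their own jars

## Task

A customer has mixed up the lids of the three china storage jars on the stall: put each wooden lid back on the jar of its own shape, seated flat on the rim, centred and lined up with the jar. Lay the lid that has to wait in the empty steel tray; set the lids down gently, do not drop them or force them down. Leave the jars upright where they stand, and do not disturb the brass bell, the stone mortar and the tea tin between them.

Things in the scene. Friction and masses are not known exactly. Their poses are not given: they have to be found in the camera images.
- jar_round: Round open storage jar of thick white glazed china, 108 mm across outside, mouth 86 mm across, 105 mm tall to its flat rim; origin at the centre of its underside, z up. Stands loose on the cloth (about 0.65 kg).
- jar_square: Square open storage jar of thick white glazed china, 96 x 96 mm outside, mouth 80 x 80 mm, sides along its x and y, 120 mm tall to its flat rim; origin at the centre of its underside, z up. Stands loose on the cloth (about 0.75 kg).
- jar_oblong: Oblong open storage jar of thick white glazed china, 132 mm long (its x) by 84 mm wide (its y) outside, mouth 116 x 68 mm, 90 mm tall to its flat rim; origin at the centre of its underside, z up. Stands loose on the cloth (about 0.7 kg).
- lid_round: Round wooden lid (about 0.12 kg): 112 mm across, plate 10 mm thick, below it a plug 66 mm across, 8 mm deep, that drops into a jar's mouth; on the middle of the plate a dark knob 28 mm across, round, 30 mm tall. Origin: centre of the plate's underside, the face that sits on a jar's rim (knob 10 to 40 mm above it, plug to 8 mm below), z up. Starts on the square jar, plug in its mouth.
- lid_square: Square wooden lid (about 0.12 kg): 100 x 100 mm, plate 10 mm thick, below it a plug 58 x 58 mm, 8 mm deep, that drops into a jar's mouth; on the middle of the plate a dark knob 26 x 26 mm, square, its sides along the lid's x and y, 30 mm tall. Origin: centre of the plate's underside, the face that sits on a jar's rim (knob 10 to 40 mm above it, plug to 8 mm below), z up. Starts on the oblong jar, plug in its mouth.
- lid_oblong: Oblong wooden lid (about 0.12 kg): 136 mm long (its x) by 88 mm wide (its y), plate 10 mm thick, below it a plug 60 x 46 mm, 8 mm deep, that drops into a jar's mouth; on the middle of the plate a dark knob 56 mm long (along x), 18 mm thick (along y), 30 mm tall. Origin: centre of the plate's underside, the face that sits on a jar's rim (knob 10 to 40 mm above it, plug to 8 mm below), z up. Starts on the round jar, plug in its mouth.
- tray: Shallow empty steel tray, 170 mm (its x) by 150 mm (its y), rim 10 mm high, floor 3 mm thick; origin at the centre of its underside, z up. It does not move. A lid lying in it on its plug has its origin 11 mm above the tray's origin.
- bell: Small brass hand bell standing on its mouth, 56 mm across, 86 mm tall; for sale, a bystander. Origin at the centre of its underside.
- mortar: Grey stone mortar, an open cup 82 mm across at the top, 60 mm tall; for sale, a bystander. Origin at the centre of its underside.
- tea_tin: Closed round dark red tin with a brass-coloured cap, 70 mm across, 70 mm tall; for sale, a bystander. Origin at the centre of its underside.
Things that resemble listed ones, but are neither listed nor needed, are in the scene too. Several things have the shape of the tray; the one meant has the colours described above.

How it is judged:
By the outcome, as a careful person would: the job done as asked, in the order asked, and still so for the second after the job is handed in, with the robot touching nothing.
It also fails if it takes over 115 s, if anything falls off the work surface, if the arm or the gripper's body presses on something with over 40 N, if the wrist force passes 120 N, or if a joint passes its speed limit or range.

## Robot

A 7-joint arm with a two-finger parallel gripper is mounted at the origin on the work surface. World frame = base frame: x ahead of the robot, y to its left, z up, the work surface at z = 0. Lengths are in m, angles in degrees, forces in N, time in s.
With the tool pointing down it reaches from about 0.35 to 0.9 m from the base axis. Payload 7.2 kg.
Tool frame: the origin (TCP) lies on the mounting face of the last link; the fingertips stand 182 mm ahead of it and the grasp point (between the pads) lies 163 mm ahead of it (tips_ahead is the distance from the TCP to the fingertips, in m); z points along the fingers, x is the direction in which the jaws open and shut, and the axes are right-handed (so a half turn about z gives the same grasp; the last joint's range is limited). The gripper opens to 88 mm and grips with 3 to 60 N. Pads are 20 mm wide; open, the fingers measure 115 mm over their backs; the gripper's body (75 mm by 178 mm) begins 61 mm behind the grasp point.
Start: joints at [-67.105, 23.554, -0.728, 91.456, 0.321, 64.991, -4.71], TCP at [0.282, 0.558, 0.405] pointing down, gripper open.
Joint ranges: [-169.25, 169.25], [-16.82, 113.86], [-84.01, 82.57], [7.8, 145.47], [-59.2, 239.2], [7.22, 106.19], [-163.78, 163.78]. Speed limits (degrees/s): [136.94, 136.94, 172.46, 172.46, 180, 180, 180].

## Interface

Orientations are given as [roll, pitch, yaw] about the fixed x, y, z axes, in that order (R = Rz(yaw) Ry(pitch) Rx(roll)).
In Python, from cell import observe, camera, camera_info, hand_in, tips_ahead gives the robot as it stands.
- The arm moves only by the shell command python3 -m pendant 'ROWS' [OPENING] [FORCE]. ROWS is JSON, a list of rows, each an object with "translation": the shift along the tool's x, y, z normalised to -1 to 1, where 1 is 500 mm, a list of three; "yaw": the turn about the tool's z normalised to -1 to 1, where 1 is 90 degrees. A call has exactly 5 rows; each row is the pose to reach, as a shift and turn from the pose commanded when the call began, along the tool's axes at that moment; what a row does not reach only later rows make up. A row lasts 1/8 s, in which the tool goes at most 62.5 mm and 10.7 degrees, less where a joint would pass 70% of its speed; a pose out of reach is approached as far as the arm can. A call with a number of a shift or a turn outside -1 to 1 is refused whole. A call with a gripper value outside its range is refused whole. OPENING is the gripper's target within -1 to 1 (fully open at 1, half-way at 0, shut at -1), set as the call begins (- or left out, the last holds). The fingers move at their own pace and stop on an object; FORCE is the grip in N (left out, the last holds). Time passes only in rows, so rows that repeat a pose let the fingers close, or fill a call up. It gives the time, the measured TCP pose, the force and the opening at its end, in the units of the state.
- observe(): the state, without advancing time (a new reading comes with each control period).
- camera(name): name is "scene" or "top" or "wrist"; returns the picture (400x640x3 uint8, blue, green, red); there is no depth.
- camera_info(name): a dict with "camera_matrix" (3x3 intrinsics, pixels), "k1" (the pictures are not rectified: a ray, as slopes to the right and down, at radius r is drawn at 1 + k1 r^2 times it, then the intrinsics apply), "pose" (4x4, takes a point from camera to world coordinates); the wrist camera has in their place "mount" (4x4, takes a point from camera to tool coordinates, whose origin is the TCP and whose axes are the tool frame's). Camera axes: x right, y up, looking along -z (the intrinsics and any distortion apply to the point x, -y, -z); pixel columns grow to the right and rows downward; lengths in m; the calibration is good to about 2 mm. A picture is of the moment at which its call begins: read the wrist's pose just before it. camera_info takes no time and is no camera call.
- hand_in(): hands the job in, once; it reports no verdict.
The state is a dict: "t": time; "q": joint angles; "joint_velocities": joint speeds; "joint_efforts": joint torques, N m; "ee_pos": TCP position; "tcp_rot": TCP orientation; "wrist_force": force on the tool from outside, world axes, zero at the start; "torque": the same for the moment, N m; "finger_gap": opening from 0.0 (shut) to 1.0 (fully open).
Only numpy, scipy, OpenCV 4.12 (cv2) and the standard library are available. Lean on these libraries where they do the work, as an engineer would, in place of code of your own. Each camera call takes 0.05 s, during which the arm holds its last target.

## Working session

There is one attempt and no reset: what is moved stays moved. The work goes in short steps, Python scripts to look and compute and a shell command to move; the robot and the scene stay as the last step left them, time stands still between calls to the robot, and variables do not carry over. Pictures are saved under pics/ and viewed, and the job is handed in when it is done.

```bash
ls; mkdir -p pics; python3 - <<'E'
from cell import observe,camera,camera_info,tips_ahead
import cv2
print(observe()); print(tips_ahead() if callable(tips_ahead) else tips_ahead)
for n in ("scene","top"):
    print(n,camera_info(n)); cv2.imwrite(f"pics/{n}0.png",camera(n))
print(camera_info("wrist"))
E
```

```text
pics
{'t': 0.0, 'q': array([-67.10538109,  23.60084668,  -0.72624808,  91.50322402,
         0.3216307 ,  64.99157031,  -4.70812026]), 'joint_velocities': array([ 0.03713488,  0.07025305,  0.08832949,  0.0255206 ,  0.0007322 ,
       -0.00801438,  0.05188257]), 'joint_efforts': array([-8.76956237e-04, -5.87962604e+01,  6.41568191e-01, -2.91082621e+01,
       -5.36835683e-02,  1.80085120e-02,  1.35833748e-04]), 'ee_pos': array([0.28176217, 0.557646  , 0.40380592]), 'tcp_rot': array([1.79991821e+02, 9.32500687e-02, 6.31992089e+01]), 'wrist_force': array([ 0.88775465, -0.06837921, -0.56982403]), 'torque': array([0.04459525, 0.0280601 , 0.02843055]), 'finger_gap': 0.9982723479760107}
0.182
scene {'camera_matrix': array([[517.43272624,   0.        , 312.53610654],
       [  0.        , 517.43272624, 197.3625341 ],
       [  0.        ,   0.        ,   1.        ]]), 'k1': -0.07888908210985894, 'pose': array([[-0.43783129, -0.57265668,  0.69308592,  1.30304198],
       [ 0.89903142, -0.28470259,  0.33269648,  0.43110997],
       [ 0.00680249,  0.76877094,  0.63948805,  0.91667243],
       
[... 366 characters left out ...]
.00781519, -0.0075097 ],
       [ 0.00589101,  0.09724328,  0.99524321,  1.20894819],
       [ 0.        ,  0.        ,  0.        ,  1.        ]])}
{'camera_matrix': array([[305.5118582 ,   0.        , 318.52617902],
       [  0.        , 305.5118582 , 197.64145354],
       [  0.        ,   0.        ,   1.        ]]), 'k1': -0.05547373366783623, 'mount': array([[ 9.99998768e-01,  8.14550043e-04, -1.34148955e-03,
        -7.78670078e-04],
       [ 3.86589400e-04, -9.56274782e-01, -2.92469472e-01,
        -8.05348752e-02],
       [-1.52106365e-03,  2.92468593e-01, -9.56273919e-01,
         2.03261214e-02],
       [ 0.00000000e+00,  0.00000000e+00,  0.00000000e+00,
         1.00000000e+00]])}
```

View pics/scene0.png

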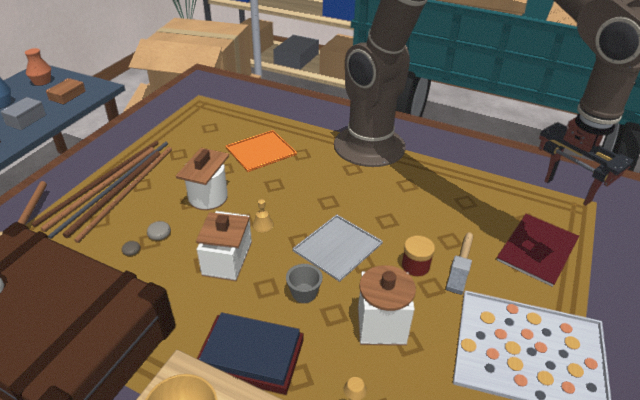

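View pics/top0.png

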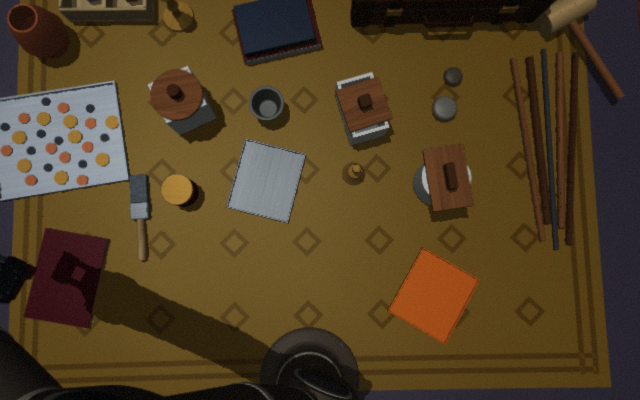

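The steel tray candidates in the top view are:
- grey metal at (267,180)
- orange at (434,296)
- dark red at (67,278)
- the token-covered pale tray at (60,140)

I choose the grey one, which is empty and steel. The lids are round on the square jar (175,93), square on the oblong jar (364,102), and oblong on the round jar (449,178). The mortar is at (267,105), the tin at (180,190) and the bell at (355,172).

```bash
python3 - <<'E'
import cv2,numpy as np
im=cv2.imread('pics/top0.png')
def crop(n,x0,y0,x1,y1,s):
    c=cv2.resize(im[y0:y1,x0:x1],None,fx=s,fy=s,interpolation=cv2.INTER_CUBIC)
    c=cv2.convertScaleAbs(c,alpha=1.8,beta=10)
    for x in range((x0+9)//10*10,x1,10):
        cv2.line(c,((x-x0)*s,0),((x-x0)*s,6 if x%50 else 14),(255,255,255),1)
        if x%20==0: cv2.putText(c,str(x),((x-x0)*s,22),0,.35,(255,255,255),1)
    for y in range((y0+9)//10*10,y1,10):
        cv2.line(c,(0,(y-y0)*s),(6,(y-y0)*s),(255,255,255),1)
        if y%20==0: cv2.putText(c,str(y),(8,(y-y0)*s+4),0,.35,(255,255,255),1)
    cv2.imwrite(n,c)
crop('pics/cA.png',140,60,310,230,4 if 0 else 3)
crop('pics/cB.png',325,60,485,220,4 if 0 else 3)
E
```

```text
(no output)
```

View pics/cA.png

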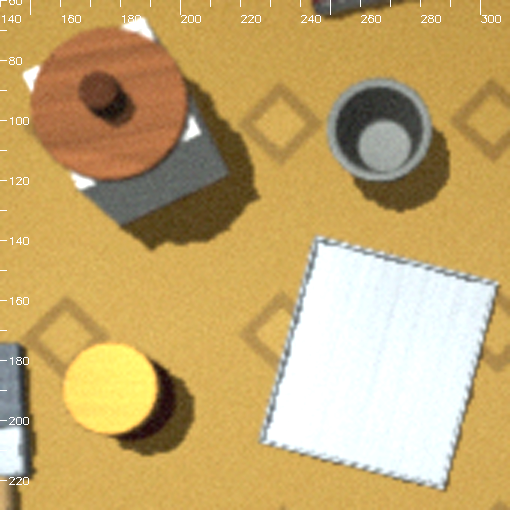

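View pics/cB.png

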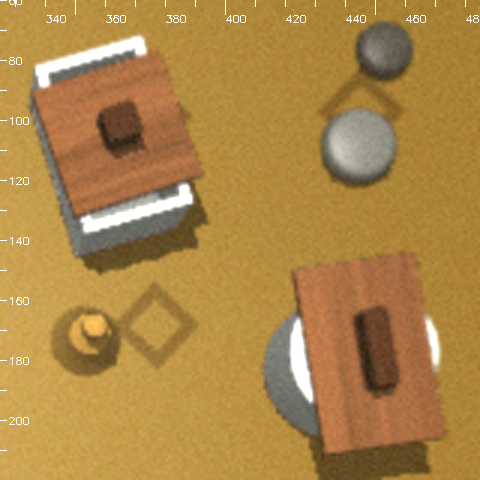

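```bash
cat > h.py <<'E'
import numpy as np,cv2
from scipy.spatial.transform import Rotation as Ro
from cell import observe,camera,camera_info
def tool(s):
    T=np.eye(4);T[:3,:3]=Ro.from_euler('xyz',s['tcp_rot'],degrees=True).as_matrix();T[:3,3]=s['ee_pos'];return T
def campose(n,s=None):
    i=camera_info(n)
    return (i['pose'] if n!='wrist' else tool(s)@i['mount']),i['camera_matrix'],i['k1']
def proj(cam,P):
    T,K,k=cam;P=np.atleast_2d(P);c=(P-T[:3,3])@T[:3,:3]
    u=np.c_[c[:,0],-c[:,1]]/-c[:,2:3];u=u*(1+k*(u**2).sum(1,keepdims=True))
    return u*[K[0,0],K[1,1]]+K[:2,2]
def unproj(cam,px,z):
    T,K,k=cam;d=(np.atleast_2d(px).astype(float)-K[:2,2])/[K[0,0],K[1,1]];u=d.copy()
    for _ in range(20): u=d/(1+k*(u**2).sum(1,keepdims=True))
    r=np.c_[u[:,0],-u[:,1],-np.ones(len(u))]@T[:3,:3].T
    return T[:3,3]+r*((z-T[2,3])/r[:,2])[:,None]
def snap(n,name):
    s=observe();im=camera(n);cv2.imwrite(f'pics/{name}.png',im);np.savez(f'pics/{name}.npz',pos=s['ee_pos'],rot=s['tcp_rot']);return s,im
def loadcam(n,name):
    d=np.load(f'pics/{name}.npz');return campose(n,dict(ee_pos=d['pos'],tcp_rot=d['rot']))
def crop(name,out,x0,y0,x1,y1,s,alpha=1.0):
    im=cv2.imread(f'pics/{name}.png')
    c=cv2.resize(im[y0:y1,x0:x1],None,fx=s,fy=s,interpolation=cv2.INTER_CUBIC)
    c=cv2.convertScaleAbs(c,alpha=alpha,beta=0)
    for x in range((x0+9)//10*10,x1,10):
        cv2.line(c,((x-x0)*s,0),((x-x0)*s,6),(255,255,255),1)
        cv2.putText(c,str(x),((x-x0)*s,16),0,.35,(255,255,255),1)
    for y in range((y0+9)//10*10,y1,10):
        cv2.line(c,(0,(y-y0)*s),(6,(y-y0)*s),(255,255,255),1)
        cv2.putText(c,str(y),(8,(y-y0)*s+4),0,.35,(255,255,255),1)
    cv2.imwrite(f'pics/{out}.png',c)
def go(x,y,z,yaw):
    """numbers for a move of the TCP to x,y,z (grasp TCP), yaw"""
    s=observe();T=tool(s);d=T[:3,:3].T@(np.array([x,y,z])-s['ee_pos'])
    dy=(-(yaw-s['tcp_rot'][2])+180)%360-180
    print('now',s['ee_pos'].round(4),s['tcp_rot'].round(2),'t',round(s['t'],2))
    print('shift norm',(d/.5).round(4),'mm',(d*1000).round(1),'yaw norm',round(dy/90,4),'deg',round(dy,2),'rows',np.ceil(max(np.linalg.norm(d)/.0625,abs(dy)/10.7)))
def fit(cam,px,model,z):
    """px: Nx2 in order of model Nx2 (local xy), at height z -> x,y,yaw"""
    W=unproj(cam,px,z)[:,:2];M=np.array(model,float);a=W-W.mean(0);b=M-M.mean(0)
    th=np.arctan2((b[:,0]*a[:,1]-b[:,1]*a[:,0]).sum(),(b*a).sum())
    R=np.array([[np.cos(th),-np.sin(th)],[np.sin(th),np.cos(th)]]);t=W.mean(0)-R@M.mean(0)
    res=W-(M@R.T+t)
    return t,np.degrees(th),np.abs(res).max()
def rect(a,b): return np.array([[a,b],[-a,b],[-a,-b],[a,-b]])/2
E
python3 - <<'E'
from h import *
c=campose('top')
W=lambda px,z:print(unproj(c,px,z).round(4)[:,:2].tolist())
sq=[(336,91),(379.3,77.7),(392.3,119.3),(350.7,131)]
ob=[(422.3,149.3),(463.3,144.3),(473.3,205.7),(432.7,211)]
tr=[(140+317/3,60+237/3),(140+498/3,60+284/3),(140+444/3,60+490/3),(140+262/3,60+443/3)]
W(sq,.1);W(ob,.115);W([(176.3,94.3)],.13);W(tr,.01)
print(fit(c,sq,rect(.1,.1)[::-1],.1))
print(fit(c,ob,rect(.136,.088)[::-1],.115),fit(c,np.roll(ob,1,0),rect(.136,.088)[::-1],.115))
print(fit(c,tr,rect(.17,.15)[::-1],.01),fit(c,np.roll(tr,1,0),rect(.17,.15)[::-1],.01))
W([(267,105)],.06);W([(355,172)],.08);W([(178,190)],.07)
E
```

```text
[[0.638, -0.0733], [0.6663, -0.1702], [0.5717, -0.1959], [0.5473, -0.1035]]
[[0.5005, -0.256], [0.5096, -0.3448], [0.376, -0.3597], [0.3663, -0.2727]]
[[0.627, 0.2714]]
[[0.5536, 0.1385], [0.5133, -0.0039], [0.3514, 0.0413], [0.391, 0.1827]]
(array([ 0.60585823, -0.13574943]), np.float64(106.17452604641605), np.float64(0.003432956546142396))
(array([ 0.4381094 , -0.30829565]), np.float64(96.4276494707522), np.float64(0.027089153356504247)) (array([ 0.4381094 , -0.30829565]), np.float64(-173.43932350254858), np.float64(0.0010885800624887976))
(array([0.45230143, 0.08964278]), np.float64(74.45250235618333), np.float64(0.0134188930358091)) (array([0.45230143, 0.08964278]), np.float64(164.47305036190536), np.float64(0.002009276477321853))
[[0.6207, 0.083]]
[[0.4591, -0.1123]]
[[0.4275, 0.2824]]
```

```bash
python3 -c "
from h import *
go(.627,.271,.42,25)"; python3 -m pendant --help 2>&1 | head -5
```

```text
now [0.2818 0.5577 0.4039] [1.7999e+02 8.0000e-02 6.3200e+01] t 0.1
shift norm [-0.2005  0.8748 -0.0318] mm [-100.2  437.4  -15.9] yaw norm 0.4244 deg 38.2 rows 8.0
invalid input: not JSON, or not a number
```

```bash
python3 -m pendant '[{"translation":[-0.02,0.09,0],"yaw":0.04},{"translation":[-0.05,0.2,0],"yaw":0.1},{"translation":[-0.075,0.32,-0.01],"yaw":0.16},{"translation":[-0.1,0.43,-0.015],"yaw":0.22},{"translation":[-0.125,0.54,-0.02],"yaw":0.28}]' 1; python3 -c "
from h import *
go(.627,.271,.42,25)"
```

```text
t: 0.72
ee_pos: [0.4958, 0.3789, 0.4145]
tcp_rot: [-180.0, 0.0, 37.8]
wrist_force: [-0.0, -0.3, -0.6]
finger_gap: 0.999
now [0.4958 0.3789 0.4145] [-1.800e+02  2.000e-02  3.782e+01] t 0.72
shift norm [ 0.0749  0.3313 -0.0111] mm [ 37.5 165.7  -5.5] yaw norm 0.1425 deg 12.82 rows 3.0
```

```bash
python3 -m pendant '[{"translation":[0.02,0.1,0],"yaw":0.04},{"translation":[0.045,0.2,-0.005],"yaw":0.08},{"translation":[0.065,0.29,-0.01],"yaw":0.12},{"translation":[0.075,0.331,-0.011],"yaw":0.142},{"translation":[0.075,0.331,-0.011],"yaw":0.142}]'; python3 -c "
from h import *
snap('wrist','w1');go(.627,.271,.42,25)"
```

```text
t: 1.35
ee_pos: [0.6265, 0.2723, 0.4195]
tcp_rot: [180.0, 0.1, 25.1]
wrist_force: [0.5, 0.4, -0.6]
finger_gap: 0.998
now [0.6254 0.2739 0.4195] [-1.7994e+02  7.0000e-02  2.5290e+01] t 1.4
shift norm [ 0.0003  0.0067 -0.0009] mm [ 0.2  3.3 -0.5] yaw norm 0.0033 deg 0.29 rows 1.0
```

View pics/w1.png

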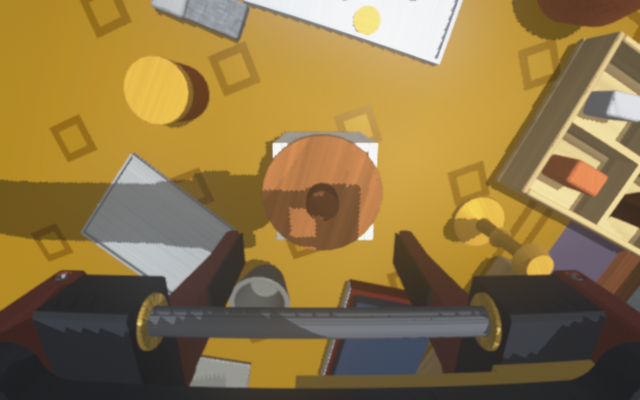

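```bash
python3 -m pendant '[{"translation":[0,0,0],"yaw":0},{"translation":[0,0,0],"yaw":0},{"translation":[0,0,0],"yaw":0},{"translation":[0,0,0],"yaw":0},{"translation":[0,0,0],"yaw":0}]'; python3 -c "
from h import *
snap('wrist','w2');go(.627,.271,.42,25)
crop('w2','w2c',255,120,395,260,5)"
```

```text
t: 2.02
ee_pos: [0.626, 0.273, 0.4202]
tcp_rot: [-180.0, -0.0, 25.2]
wrist_force: [-0.8, -0.5, 0.4]
finger_gap: 1.001
now [0.6261 0.273  0.4202] [-180.     -0.     25.21] t 2.08
shift norm [-0.      0.0044  0.0003] mm [-0.   2.2  0.2] yaw norm 0.0024 deg 0.21 rows 1.0
```

View pics/w2c.png

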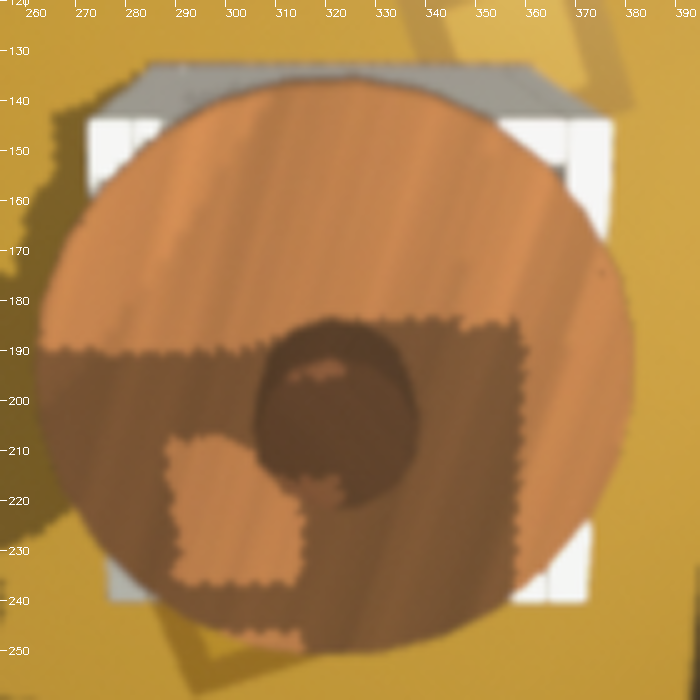

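```bash
python3 - <<'E'
from h import *
c=loadcam('wrist','w2')
f=lambda L,x0,y0,s:(np.array(L,float)/s+[x0-.4,y0-.4])
jar=f([(88,118),(614,118),(590,602),(108,602)],255,120,5)
print('jar sq',fit(c,jar,rect(.096,.096)[::-1],.12), unproj(c,jar,.12)[:,:2].round(4).tolist())
e=f([(37,360),(635,360),(300,655),(480,620),(130,590),(600,500),(60,500)],255,120,5)
W=unproj(c,e,.13)[:,:2]
from scipy.optimize import least_squares
r=least_squares(lambda p:np.hypot(*(W-p[:2]).T)-.056,[.62,.27]);print('lid round',r.x,r.fun.round(4))
k=f([(262,420),(410,420),(335,508),(325,318)],255,120,5)
e=f([(255,420),(420,420),(335,320),(335,508)],255,120,5)
print('knob top',unproj(c,[((e[0]+e[1])/2)[0:2]],.17))
def pr(P): return (proj(c,P)-[254.6,119.6])*5
x,y=r.x
print(pr([[x+.014*np.cos(a),y+.014*np.sin(a),.17] for a in np.arange(0,6.28,.785)]).round().tolist())
E
```

```text
jar sq (array([0.63169343, 0.27401078]), np.float64(-154.76507884292337), np.float64(0.00043587098566699733)) [[0.5677, 0.2971], [0.6545, 0.3379], [0.696, 0.251], [0.6085, 0.21]]
lid round [0.6283724  0.27294087] [-0.0014 -0.0001 -0.0004 -0.0003  0.0008 -0.0004  0.0003]
knob top [[0.62609941 0.27863351 0.17      ]]
[[414.0, 491.0], [418.0, 428.0], [373.0, 380.0], [305.0, 377.0], [255.0, 421.0], [253.0, 484.0], [298.0, 530.0], [364.0, 533.0]]
```

```bash
cat >> h.py <<'E'
def circ(r,n=60): 
    a=np.linspace(0,2*np.pi,n,endpoint=False); return np.c_[r*np.cos(a),r*np.sin(a)]
def dense(p,n=12):
    p=np.array(p); return np.concatenate([p[i]+(p[(i+1)%len(p)]-p[i])*np.linspace(0,1,n,endpoint=False)[:,None] for i in range(len(p))])
OUT={'lid_round':[(circ(.056),.01),(circ(.056),0),(circ(.014),.04),(circ(.014),.01)],
'lid_square':[(dense(rect(.1,.1)),.01),(dense(rect(.026,.026)),.04),(dense(rect(.026,.026)),.01)],
'lid_oblong':[(dense(rect(.136,.088)),.01),(dense(rect(.056,.018)),.04),(dense(rect(.056,.018)),.01)],
'jar_round':[(circ(.054),.105),(circ(.043),.105)],'jar_square':[(dense(rect(.096,.096)),.12),(dense(rect(.08,.08)),.12)],
'jar_oblong':[(dense(rect(.132,.084)),.09),(dense(rect(.116,.068)),.09)],'tray':[(dense(rect(.17,.15)),.01)]}
def outline(o,x,y,z,yaw):
    c,s=np.cos(np.radians(yaw)),np.sin(np.radians(yaw))
    return [np.c_[p@np.array([[c,s],[-s,c]])+[x,y],np.full(len(p),z+h)] for p,h in OUT[o]]
def overlay(name,cam,objs,out,x0,y0,x1,y1,s,alpha=1.0):
    crop(name,out,x0,y0,x1,y1,s,alpha);im=cv2.imread(f'pics/{out}.png')
    col=[(0,255,0),(255,255,0),(255,0,255),(0,255,255)]
    for o in objs:
        for i,P in enumerate(outline(*o)):
            q=((proj(cam,P)-[x0-.5,y0-.5])*s-.5).round().astype(int)
            cv2.polylines(im,[q.reshape(-1,1,2)],True,col[i],1)
    cv2.imwrite(f'pics/{out}.png',im)
E
python3 - <<'E'
from h import *
overlay('w2',loadcam('wrist','w2'),[('lid_round',.6284,.2729,.12,0),('jar_square',.6317,.2740,0,25.2)],'o2',255,120,395,260,5)
E
```

```text
(no output)
```

View pics/o2.png

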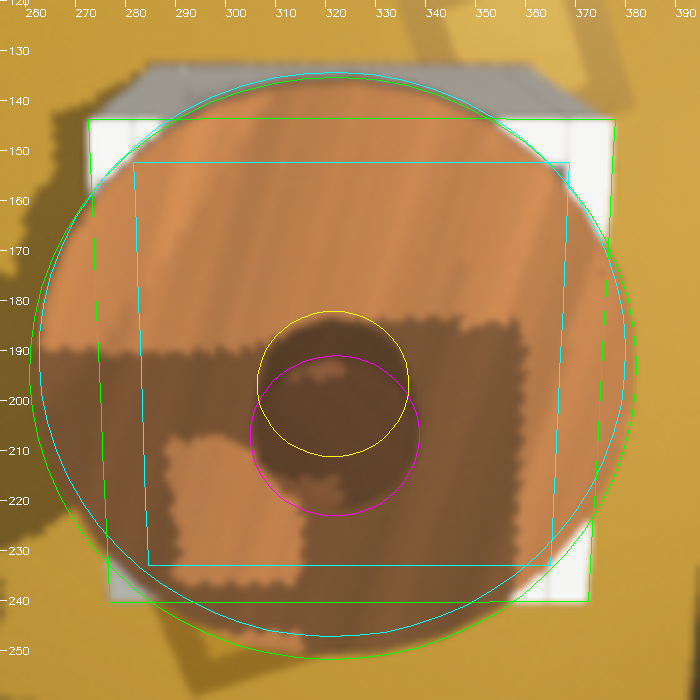

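```bash
python3 -c "
from h import *
go(.6287,.2739,.316,25.2)"
```

```text
now [0.6261 0.273  0.4202] [-180.     -0.     25.21] t 2.08
shift norm [0.0055 0.0006 0.2083] mm [  2.8   0.3 104.2] yaw norm 0.0002 deg 0.01 rows 2.0
```

```bash
python3 -m pendant '[{"translation":[0.0055,0.0006,0.05],"yaw":0},{"translation":[0.0055,0.0006,0.12],"yaw":0},{"translation":[0.0055,0.0006,0.175],"yaw":0},{"translation":[0.0055,0.0006,0.2],"yaw":0},{"translation":[0.0055,0.0006,0.208],"yaw":0}]' 0; python3 -m pendant '[{"translation":[0,0,0],"yaw":0},{"translation":[0,0,0],"yaw":0},{"translation":[0,0,0],"yaw":0},{"translation":[0,0,0],"yaw":0},{"translation":[0,0,0],"yaw":0}]';python3 -c "
from h import *
snap('wrist','w3');go(.6287,.2739,.316,25.2)"
```

```text
t: 2.7
ee_pos: [0.6288, 0.2739, 0.3158]
tcp_rot: [180.0, 0.0, 25.2]
wrist_force: [0.3, 0.4, -0.1]
finger_gap: 0.506
t: 3.32
ee_pos: [0.6287, 0.2739, 0.3163]
tcp_rot: [-180.0, -0.0, 25.2]
wrist_force: [0.2, -0.1, -0.0]
finger_gap: 0.497
now [0.6287 0.2739 0.3162] [-1.800e+02 -1.000e-02  2.522e+01] t 3.38
shift norm [ 0.     -0.      0.0005] mm [ 0.  -0.   0.2] yaw norm 0.0002 deg 0.02 rows 1.0
```

View pics/w3.png

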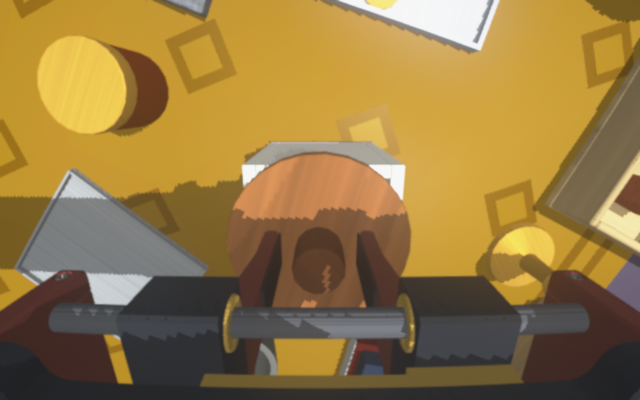

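The knob (centre about (319,262)) sits midway between the pads at x≈280 and 358. Closing now.

```bash
python3 -m pendant '[{"translation":[0,0,0],"yaw":0},{"translation":[0,0,0],"yaw":0},{"translation":[0,0,0],"yaw":0},{"translation":[0,0,0],"yaw":0},{"translation":[0,0,0],"yaw":0}]' -1 20;python3 -m pendant '[{"translation":[0,0,-0.005],"yaw":0},{"translation":[0,0,-0.02],"yaw":0},{"translation":[0,0,-0.06],"yaw":0},{"translation":[0,0,-0.12],"yaw":0},{"translation":[0,0,-0.16],"yaw":0}]'; python3 -c "
from h import *
snap('wrist','w4')"
```

```text
t: 4.0
ee_pos: [0.6287, 0.2739, 0.3161]
tcp_rot: [-180.0, 0.0, 25.2]
wrist_force: [0.0, -0.0, -0.0]
finger_gap: 0.318
t: 4.62
ee_pos: [0.629, 0.2738, 0.3994]
tcp_rot: [-180.0, -0.2, 25.2]
wrist_force: [0.5, 0.5, -1.7]
finger_gap: 0.316
```

View pics/w4.png

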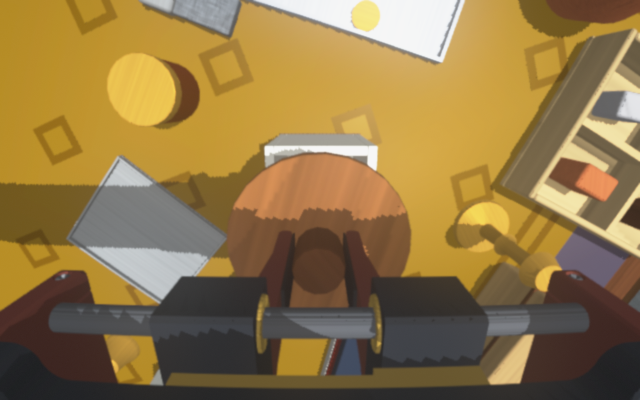

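```bash
python3 -c "
from h import *
go(.4523,.0896,.30,15)"
```

```text
now [0.6294 0.274  0.4021] [-179.98   -0.37   25.21] t 4.67
shift norm [-0.4788  0.1828  0.2011] mm [-239.4   91.4  100.5] yaw norm 0.1134 deg 10.21 rows 5.0
```

```bash
python3 -m pendant '[{"translation":[-0.05,0.02,0],"yaw":0.01},{"translation":[-0.14,0.055,0],"yaw":0.03},{"translation":[-0.24,0.09,0],"yaw":0.055},{"translation":[-0.33,0.125,0.03],"yaw":0.08},{"translation":[-0.4,0.155,0.06],"yaw":0.1}]'; python3 -c "
from h import *
go(.4523,.0896,.30,15)"
```

```text
t: 5.3
ee_pos: [0.4795, 0.1171, 0.3668]
tcp_rot: [-180.0, -0.1, 16.1]
wrist_force: [0.8, -1.0, -1.2]
finger_gap: 0.313
now [0.4795 0.1171 0.3668] [-1.7997e+02 -1.0000e-01  1.6120e+01] t 5.3
shift norm [-0.0677  0.0377  0.1335] mm [-33.8  18.9  66.7] yaw norm 0.0124 deg 1.12 rows 2.0
```

```bash
python3 -m pendant '[{"translation":[-0.03,0.015,0.03],"yaw":0.012},{"translation":[-0.055,0.03,0.08],"yaw":0.012},{"translation":[-0.068,0.038,0.12],"yaw":0.012},{"translation":[-0.068,0.038,0.1335],"yaw":0.012},{"translation":[-0.068,0.038,0.1335],"yaw":0.012}]'; python3 -m pendant '[{"translation":[0,0,0],"yaw":0},{"translation":[0,0,0],"yaw":0},{"translation":[0,0,0],"yaw":0},{"translation":[0,0,0],"yaw":0},{"translation":[0,0,0],"yaw":0}]';python3 -c "
from h import *
s,_=snap('wrist','w5');snap('top','t5');go(.4523,.0896,.209,15)
print(s['wrist_force'])
p=s['ee_pos']
overlay('w5',loadcam('wrist','w5'),[('tray',.4523,.0896,0,-15.5),('lid_round',p[0],p[1],p[2]-.196,0)],'o5',160,80,480,360,2)
crop('t5','t5c',140,50,310,250,4)"
```

```text
t: 5.92
ee_pos: [0.4539, 0.0911, 0.2998]
tcp_rot: [-180.0, -0.0, 15.1]
wrist_force: [-0.0, -0.0, -0.9]
finger_gap: 0.312
t: 6.55
ee_pos: [0.4535, 0.0908, 0.2994]
tcp_rot: [-180.0, -0.0, 15.1]
wrist_force: [0.5, -0.2, -1.4]
finger_gap: 0.311
now [0.4534 0.0908 0.2994] [-180.     -0.     15.14] t 6.65
shift norm [-0.0029  0.0017  0.1808] mm [-1.4  0.9 90.4] yaw norm 0.0016 deg 0.14 rows 2.0
[ 0.46561615 -0.20750037 -1.44524085]
```

View pics/o5.png

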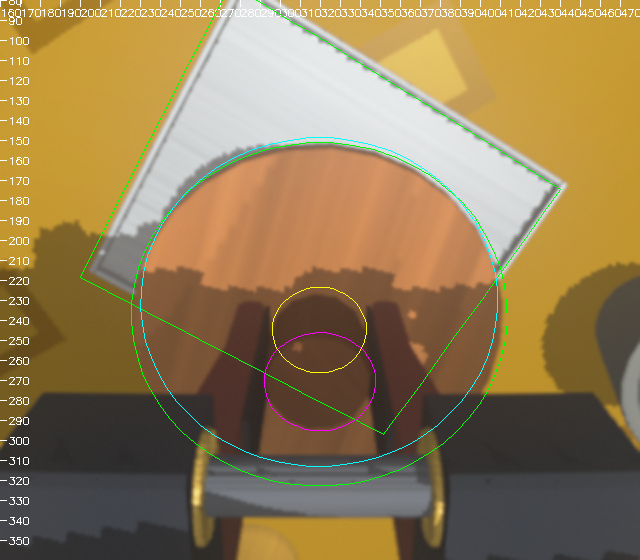

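View pics/t5c.png

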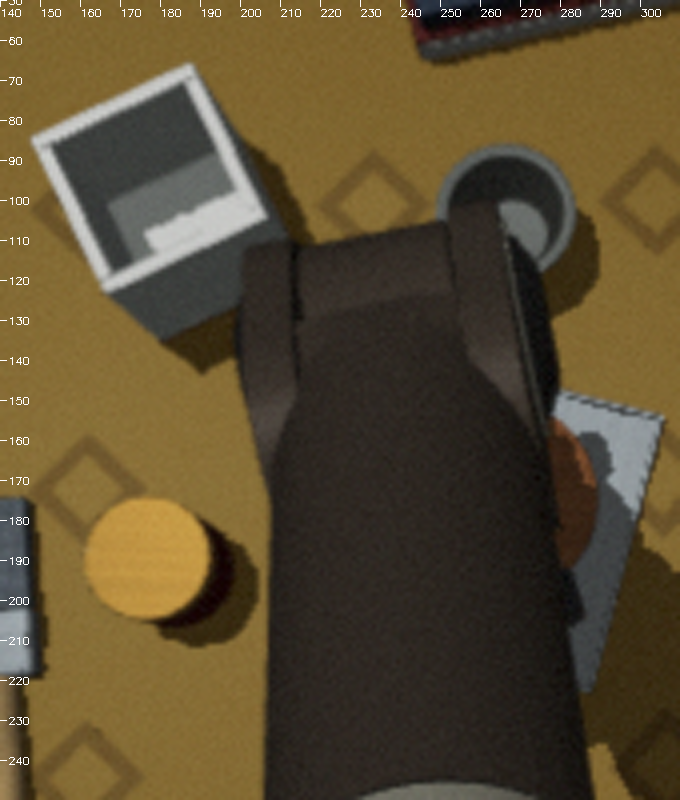

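```bash
python3 -c "
from h import *
for n in ('w3','w4','w5'):
    d=np.load(f'pics/{n}.npz');p=d['pos']
    overlay(n,loadcam('wrist',n),[('lid_round',.6287,.2739,.12,0) if n=='w3' else ('lid_round',p[0],p[1],p[2]-.196,0)],'o'+n,210,130,430,330,3)
a=[cv2.imread(f'pics/o{n}.png')[:,:] for n in ('w3','w5')]
cv2.imwrite('pics/cmp.png',cv2.resize(np.vstack(a),None,fx=.5*1.0,fy=.5))
cv2.imwrite('pics/ow3.png',a[0])"
```

```text
(no output)
```

View pics/ow3.png

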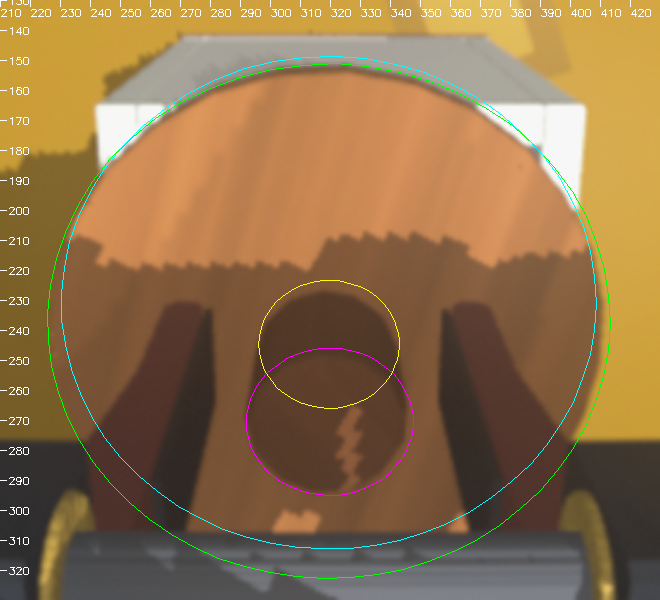

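View pics/ow5.png

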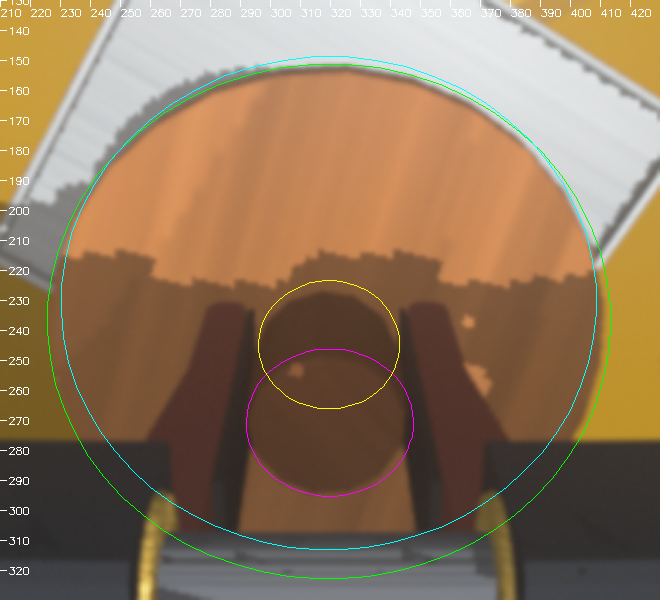

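No slip: the lid appears the same before and after the lift. Lowering it straight into the tray.

```bash
python3 -m pendant '[{"translation":[0,0,0.04],"yaw":0},{"translation":[0,0,0.1],"yaw":0},{"translation":[0,0,0.15],"yaw":0},{"translation":[0,0,0.172],"yaw":0},{"translation":[0,0,0.178],"yaw":0}]'; python3 -m pendant '[{"translation":[0,0,0.002],"yaw":0},{"translation":[0,0,0.003],"yaw":0},{"translation":[0,0,0.004],"yaw":0},{"translation":[0,0,0.005],"yaw":0},{"translation":[0,0,0.005],"yaw":0}]'
```

```text
t: 7.28
ee_pos: [0.4535, 0.0908, 0.2101]
tcp_rot: [180.0, 0.0, 15.1]
wrist_force: [0.2, -0.4, -1.6]
finger_gap: 0.311
t: 7.9
ee_pos: [0.4534, 0.0908, 0.208]
tcp_rot: [-180.0, -0.0, 15.1]
wrist_force: [0.1, 0.1, -1.7]
finger_gap: 0.314
```

```bash
python3 -m pendant '[{"translation":[0,0,0.001],"yaw":0},{"translation":[0,0,0.001],"yaw":0},{"translation":[0,0,0.002],"yaw":0},{"translation":[0,0,0.002],"yaw":0},{"translation":[0,0,0.002],"yaw":0}]'; python3 -m pendant '[{"translation":[0,0,0.001],"yaw":0},{"translation":[0,0,0.001],"yaw":0},{"translation":[0,0,0.002],"yaw":0},{"translation":[0,0,0.002],"yaw":0},{"translation":[0,0,0.002],"yaw":0}]'
```

```text
t: 8.52
ee_pos: [0.4535, 0.0908, 0.207]
tcp_rot: [-180.0, -0.0, 15.1]
wrist_force: [-0.1, -0.3, 2.0]
finger_gap: 0.312
t: 9.15
ee_pos: [0.4534, 0.0907, 0.2069]
tcp_rot: [-180.0, -0.0, 15.1]
wrist_force: [-5.3, -1.1, 17.8]
finger_gap: 0.316
```

Contact came at TCP z 0.207, exactly as predicted. Releasing and rising.

```bash
python3 -m pendant '[{"translation":[0,0,-0.003],"yaw":0},{"translation":[0,0,-0.003],"yaw":0},{"translation":[0,0,-0.003],"yaw":0},{"translation":[0,0,-0.003],"yaw":0},{"translation":[0,0,-0.003],"yaw":0}]' 0.2; python3 -m pendant '[{"translation":[0,0,-0.02],"yaw":0},{"translation":[0,0,-0.08],"yaw":0},{"translation":[0,0,-0.18],"yaw":0},{"translation":[0,0,-0.29],"yaw":0},{"translation":[0,0,-0.36],"yaw":0}]'; python3 -c "
from h import *
go(.6059,-.1357,.40,16)"
```

```text
t: 9.78
ee_pos: [0.4534, 0.0908, 0.2073]
tcp_rot: [180.0, 0.0, 15.1]
wrist_force: [-0.1, 0.1, 0.6]
finger_gap: 0.603
t: 10.4
ee_pos: [0.4535, 0.0905, 0.3906]
tcp_rot: [-180.0, -0.2, 15.1]
wrist_force: [0.3, 0.7, -0.9]
finger_gap: 0.597
now [0.4535 0.0905 0.3906] [-179.97   -0.18   15.11] t 10.4
shift norm [ 0.1764  0.5163 -0.0184] mm [ 88.2 258.1  -9.2] yaw norm -0.0099 deg -0.89 rows 5.0
```

```bash
python3 -m pendant '[{"translation":[0.02,0.06,-0.01],"yaw":0},{"translation":[0.06,0.17,-0.015],"yaw":0},{"translation":[0.1,0.29,-0.018],"yaw":-0.01},{"translation":[0.135,0.4,-0.018],"yaw":-0.01},{"translation":[0.165,0.48,-0.018],"yaw":-0.01}]'; python3 -m pendant '[{"translation":[0.013,0.037,0],"yaw":0},{"translation":[0.013,0.037,0],"yaw":0},{"translation":[0.013,0.037,0],"yaw":0},{"translation":[0.013,0.037,0],"yaw":0},{"translation":[0.013,0.037,0],"yaw":0}]'; python3 -c "
from h import *
s,_=snap('wrist','w6');snap('top','t6');go(.6059,-.1357,.40,16)
overlay('w6',loadcam('wrist','w6'),[('lid_square',.6059,-.1357,.09,16.2)],'o6',245,90,405,250,5)
overlay('t6',campose('top'),[('jar_square',.6317,.274,0,25.2),('tray',.4523,.0896,0,-15.5),('lid_round',.4534,.0908,.011,0)],'ot6',140,50,310,230,4)"
```

```text
t: 11.02
ee_pos: [0.5963, -0.1219, 0.3972]
tcp_rot: [179.9, -0.0, 15.9]
wrist_force: [-0.2, 1.9, 0.6]
finger_gap: 0.601
t: 11.65
ee_pos: [0.6069, -0.1343, 0.3967]
tcp_rot: [-180.0, -0.0, 16.1]
wrist_force: [0.7, 0.4, -0.4]
finger_gap: 0.604
now [ 0.607  -0.1347  0.3966] [-1.7999e+02 -2.0000e-02  1.6080e+01] t 11.75
shift norm [-0.0026  0.0013 -0.0068] mm [-1.3  0.6 -3.4] yaw norm 0.0009 deg 0.08 rows 1.0
```

View pics/o6.png

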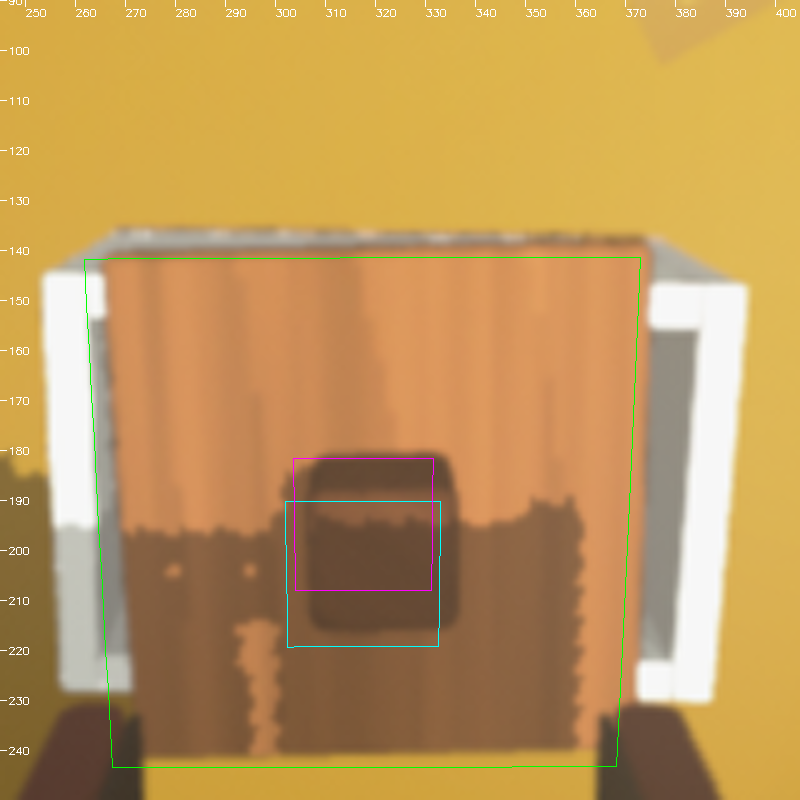

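View pics/ot6.png

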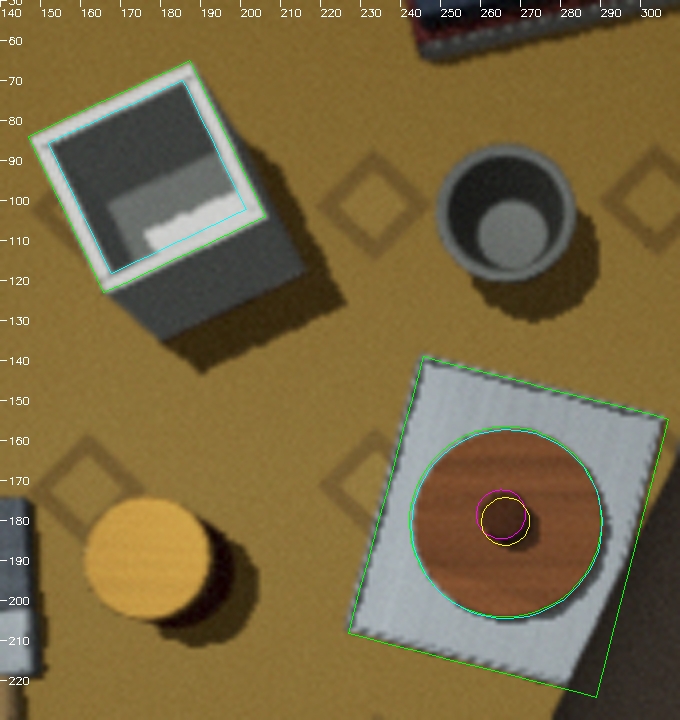

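```bash
python3 - <<'E'
from h import *
c=loadcam('wrist','w6')
f=lambda L:(np.array(L,float)/5+[245-.4,90-.4])
lid=f([(103,258),(651,250),(634,750),(134,758)]);kn=f([(308,490),(457,487),(458,628),(310,632)]);jar=f([(42,272),(748,285),(713,702),(60,690)])
m=lambda a,b:rect(a,b)[::-1]
print(fit(c,lid,m(.1,.1),.1));print(fit(c,kn,m(.026,.026),.13));print(fit(c,jar,m(.132,.084),.09))
for L,z in((lid,.1),(kn,.13),(jar,.09)):
  W=unproj(c,L,z)[:,:2];print(np.hypot(*(W-np.roll(W,1,0)).T).round(4))
E
```

```text
(array([ 0.60861013, -0.13312443]), np.float64(-163.0206601819843), np.float64(0.0012457786212621974))
(array([ 0.60854297, -0.13227017]), np.float64(-162.8504243810424), np.float64(0.0007407444709057742))
(array([ 0.61033526, -0.1312765 ]), np.float64(-164.9627511734963), np.float64(0.00043859879086494136))
[0.0981 0.0984 0.0979 0.099 ]
[0.0252 0.0249 0.025  0.0254]
[0.0841 0.1321 0.0844 0.1325]
```

```bash
python3 - <<'E'
from h import *
overlay('top0',campose('top'),[('lid_square',.6085,-.1328,.09,17),('jar_oblong',.6103,-.1313,0,15),('lid_oblong',.4381,-.3083,.105,6.5)],'ot0',325,60,485,220,5,1.5)
E
```

View pics/ot0.png

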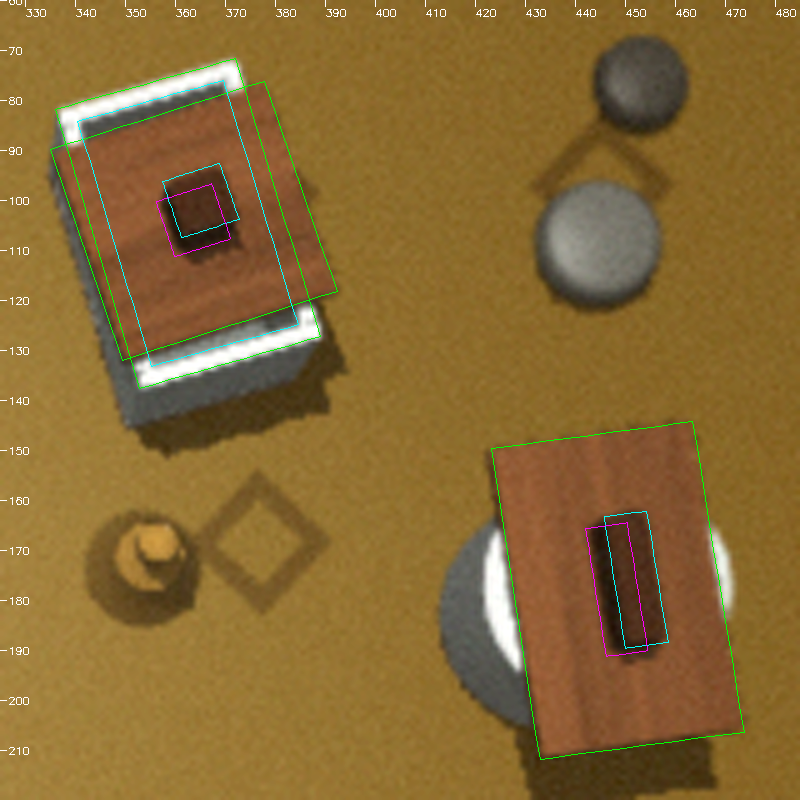

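```bash
python3 -c "
from h import *
go(.6085,-.1328,.286,17)"
```

```text
now [ 0.607  -0.1347  0.3966] [-1.7999e+02 -2.0000e-02  1.6080e+01] t 11.75
shift norm [ 0.0039 -0.0028  0.2212] mm [  1.9  -1.4 110.6] yaw norm -0.0102 deg -0.92 rows 2.0
```

```bash
python3 -m pendant '[{"translation":[0.004,-0.003,0.05],"yaw":-0.01},{"translation":[0.004,-0.003,0.12],"yaw":-0.01},{"translation":[0.004,-0.003,0.18],"yaw":-0.01},{"translation":[0.004,-0.003,0.21],"yaw":-0.01},{"translation":[0.004,-0.003,0.22],"yaw":-0.01}]' 0.2; python3 -m pendant '[{"translation":[0,0,0],"yaw":0},{"translation":[0,0,0],"yaw":0},{"translation":[0,0,0],"yaw":0},{"translation":[0,0,0],"yaw":0},{"translation":[0,0,0],"yaw":0}]';python3 -c "
from h import *
snap('wrist','w7');go(.6085,-.1328,.286,17)
overlay('w7',loadcam('wrist','w7'),[('lid_square',.6085,-.1328,.09,17)],'o7',210,130,430,330,3)"
```

```text
t: 12.38
ee_pos: [0.6086, -0.1333, 0.2859]
tcp_rot: [-180.0, 0.0, 16.9]
wrist_force: [-0.4, -0.4, 0.8]
finger_gap: 0.597
t: 13.0
ee_pos: [0.6086, -0.1333, 0.2866]
tcp_rot: [180.0, -0.0, 16.9]
wrist_force: [-0.2, -0.6, -0.3]
finger_gap: 0.6
now [ 0.6086 -0.1333  0.2865] [ 1.800e+02 -1.000e-02  1.694e+01] t 13.05
shift norm [ 0.0001 -0.001   0.001 ] mm [ 0.  -0.5  0.5] yaw norm -0.0007 deg -0.06 rows 1.0
```

View pics/o7.png

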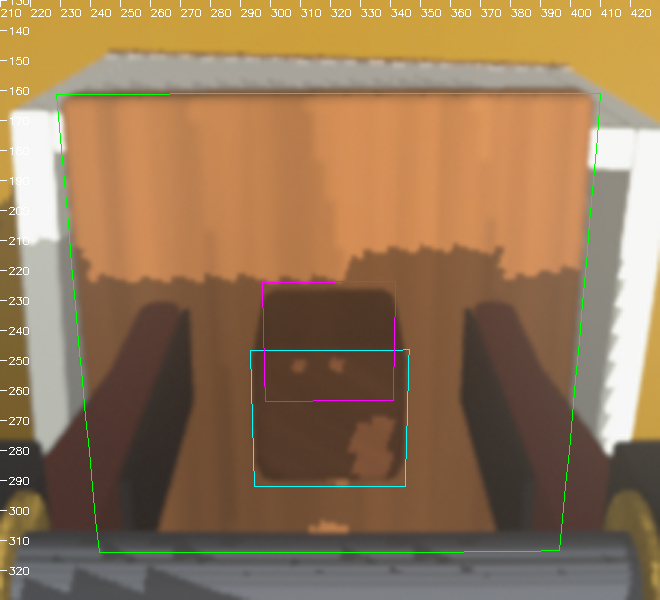

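```bash
python3 -m pendant '[{"translation":[0,0,0],"yaw":0},{"translation":[0,0,0],"yaw":0},{"translation":[0,0,0],"yaw":0},{"translation":[0,0,0],"yaw":0},{"translation":[0,0,0],"yaw":0}]' -1 20;python3 -m pendant '[{"translation":[0,0,-0.005],"yaw":0},{"translation":[0,0,-0.02],"yaw":0},{"translation":[0,0,-0.07],"yaw":0},{"translation":[0,0,-0.15],"yaw":0},{"translation":[0,0,-0.21],"yaw":0}]'; python3 -c "
from h import *
go(.6317,.2735,.42,25.2)"
```

```text
t: 13.68
ee_pos: [0.6086, -0.1333, 0.2864]
tcp_rot: [-180.0, -0.0, 16.9]
wrist_force: [-0.1, 0.1, -0.6]
finger_gap: 0.295
t: 14.3
ee_pos: [0.6086, -0.1336, 0.3936]
tcp_rot: [180.0, -0.1, 16.9]
wrist_force: [-0.1, 0.9, -0.8]
finger_gap: 0.293
now [ 0.6086 -0.1336  0.3936] [ 1.7996e+02 -7.0000e-02  1.6920e+01] t 14.3
shift norm [ 0.2812 -0.7654 -0.053 ] mm [ 140.6 -382.7  -26.5] yaw norm -0.092 deg -8.28 rows 7.0
```

```bash
python3 -m pendant '[{"translation":[0.025,-0.07,-0.03],"yaw":-0.01},{"translation":[0.06,-0.17,-0.05],"yaw":-0.02},{"translation":[0.1,-0.28,-0.053],"yaw":-0.035},{"translation":[0.145,-0.39,-0.053],"yaw":-0.05},{"translation":[0.185,-0.5,-0.053],"yaw":-0.065}]'; python3 -m pendant '[{"translation":[0.025,-0.08,0],"yaw":-0.01},{"translation":[0.06,-0.16,0],"yaw":-0.02},{"translation":[0.08,-0.22,0],"yaw":-0.025},{"translation":[0.09,-0.25,0],"yaw":-0.027},{"translation":[0.09,-0.25,0],"yaw":-0.027}]'; python3 -c "
from h import *
go(.6317,.2735,.42,25.2)"
```

```text
t: 14.92
ee_pos: [0.6241, 0.1346, 0.4187]
tcp_rot: [180.0, -0.1, 22.8]
wrist_force: [0.5, 0.0, -0.0]
finger_gap: 0.294
t: 15.55
ee_pos: [0.6171, 0.266, 0.4179]
tcp_rot: [180.0, 0.0, 25.3]
wrist_force: [-0.0, -0.0, -1.0]
finger_gap: 0.295
now [0.6171 0.266  0.4179] [1.7999e+02 1.0000e-02 2.5290e+01] t 15.55
shift norm [ 0.0327 -0.0011 -0.0042] mm [16.4 -0.5 -2.1] yaw norm 0.001 deg 0.09 rows 1.0
```

```bash
python3 -m pendant '[{"translation":[0.02,0,0],"yaw":0},{"translation":[0.033,-0.001,0],"yaw":0.001},{"translation":[0.033,-0.001,0],"yaw":0.001},{"translation":[0.033,-0.001,0],"yaw":0.001},{"translation":[0.033,-0.001,0],"yaw":0.001}]'; python3 -m pendant '[{"translation":[0,0,0],"yaw":0},{"translation":[0,0,0],"yaw":0},{"translation":[0,0,0],"yaw":0},{"translation":[0,0,0],"yaw":0},{"translation":[0,0,0],"yaw":0}]';python3 -c "
from h import *
s,_=snap('wrist','w8');go(.6317,.2735,.3165,25.2);p=s['ee_pos']
overlay('w8',loadcam('wrist','w8'),[('lid_square',p[0],p[1],p[2]-.1965,s['tcp_rot'][2]),('jar_square',.6317,.2735,0,25.2)],'o8',210,100,430,330,3)"
```

```text
t: 16.18
ee_pos: [0.632, 0.2727, 0.4179]
tcp_rot: [-180.0, 0.0, 25.1]
wrist_force: [-0.6, 0.4, -1.9]
finger_gap: 0.295
t: 16.8
ee_pos: [0.632, 0.273, 0.4179]
tcp_rot: [180.0, -0.0, 25.1]
wrist_force: [0.7, -0.5, -1.4]
finger_gap: 0.294
now [0.6321 0.273  0.4179] [-180.     -0.     25.13] t 16.85
shift norm [-2.000e-04 -1.200e-03  2.028e-01] mm [-1.000e-01 -6.000e-01  1.014e+02] yaw norm -0.0008 deg -0.07 rows 2.0
```

View pics/o8.png

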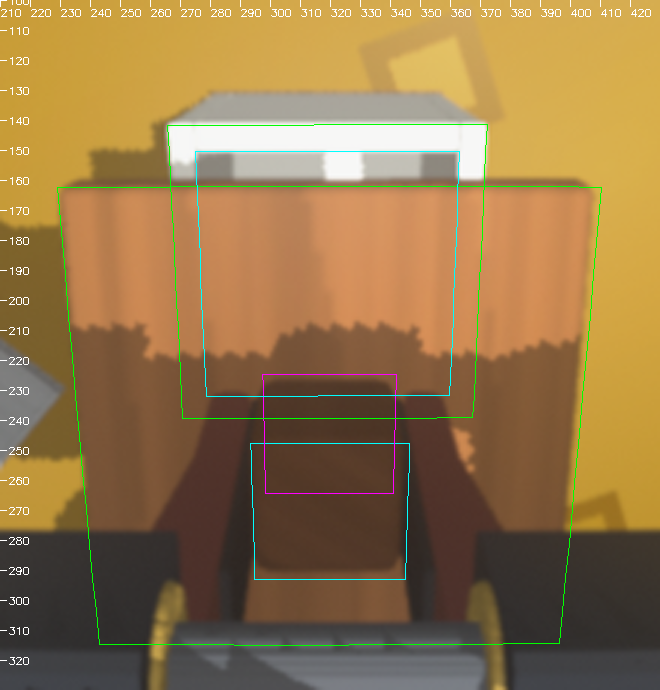

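```bash
python3 -m pendant '[{"translation":[0,-0.001,0.04],"yaw":0},{"translation":[0,-0.001,0.1],"yaw":0},{"translation":[0,-0.001,0.15],"yaw":0},{"translation":[0,-0.001,0.185],"yaw":0},{"translation":[0,-0.001,0.195],"yaw":0}]'; python3 -m pendant '[{"translation":[0,0,0.001],"yaw":0},{"translation":[0,0,0.003],"yaw":0},{"translation":[0,0,0.005],"yaw":0},{"translation":[0,0,0.006],"yaw":0},{"translation":[0,0,0.006],"yaw":0}]'; python3 -c "
from h import *
go(.6317,.2735,.3165,25.2)"
```

```text
t: 17.48
ee_pos: [0.6317, 0.2734, 0.3193]
tcp_rot: [180.0, 0.1, 25.1]
wrist_force: [0.8, -0.8, -0.1]
finger_gap: 0.296
t: 18.1
ee_pos: [0.6319, 0.2734, 0.3175]
tcp_rot: [-180.0, -0.0, 25.1]
wrist_force: [0.5, 0.4, -0.6]
finger_gap: 0.296
now [0.6319 0.2734 0.3175] [-1.800e+02 -1.000e-02  2.513e+01] t 18.1
shift norm [-0.0002 -0.0003  0.0021] mm [-0.1 -0.1  1. ] yaw norm -0.0008 deg -0.07 rows 1.0
```

```bash
python3 -m pendant '[{"translation":[0,0,0.0005],"yaw":0},{"translation":[0,0,0.001],"yaw":0},{"translation":[0,0,0.0015],"yaw":0},{"translation":[0,0,0.002],"yaw":0},{"translation":[0,0,0.002],"yaw":0}]'
```

```text
t: 18.73
ee_pos: [0.6319, 0.2734, 0.3164]
tcp_rot: [-180.0, -0.0, 25.1]
wrist_force: [0.6, 0.3, -0.5]
finger_gap: 0.296
```

```bash
python3 -m pendant '[{"translation":[0,0,0.0005],"yaw":0},{"translation":[0,0,0.001],"yaw":0},{"translation":[0,0,0.001],"yaw":0},{"translation":[0,0,0.001],"yaw":0},{"translation":[0,0,0.001],"yaw":0}]'
```

```text
t: 19.35
ee_pos: [0.6318, 0.2734, 0.3164]
tcp_rot: [-180.0, -0.0, 25.1]
wrist_force: [-3.0, -0.7, 6.3]
finger_gap: 0.296
```

```bash
python3 -m pendant '[{"translation":[0,0,-0.001],"yaw":0},{"translation":[0,0,-0.001],"yaw":0},{"translation":[0,0,-0.001],"yaw":0},{"translation":[0,0,-0.001],"yaw":0},{"translation":[0,0,-0.001],"yaw":0}]' 0.2; python3 -m pendant '[{"translation":[0,0,-0.02],"yaw":0},{"translation":[0,0,-0.06],"yaw":0},{"translation":[0,0,-0.12],"yaw":0},{"translation":[0,0,-0.17],"yaw":0},{"translation":[0,0,-0.2],"yaw":0}]'; python3 -c "
from h import *
snap('wrist','w9');snap('top','t9')
overlay('w9',loadcam('wrist','w9'),[('lid_square',.6318,.2734,.12,25.1),('jar_square',.6317,.2735,0,25.2)],'o9',240,100,400,260,5)
overlay('t9',campose('top'),[('lid_square',.6318,.2734,.12,25.1),('jar_oblong',.6103,-.1313,0,15),('tray',.4523,.0896,0,-15.5)],'ot9',140,50,400,230,3,1.5)
go(.4381,-.3083,.42,-83.5)"
```

```text
t: 19.98
ee_pos: [0.6318, 0.2734, 0.3163]
tcp_rot: [-180.0, 0.0, 25.1]
wrist_force: [-0.4, -0.3, 0.3]
finger_gap: 0.6
t: 20.6
ee_pos: [0.6321, 0.2733, 0.4195]
tcp_rot: [-180.0, -0.2, 25.1]
wrist_force: [0.2, -0.3, -0.0]
finger_gap: 0.597
now [0.6322 0.2734 0.4191] [-179.99   -0.22   25.13] t 20.7
shift norm [-0.8454  0.8884 -0.0053] mm [-422.7  444.2   -2.6] yaw norm 1.207 deg 108.63 rows 11.0
```

View pics/o9.png

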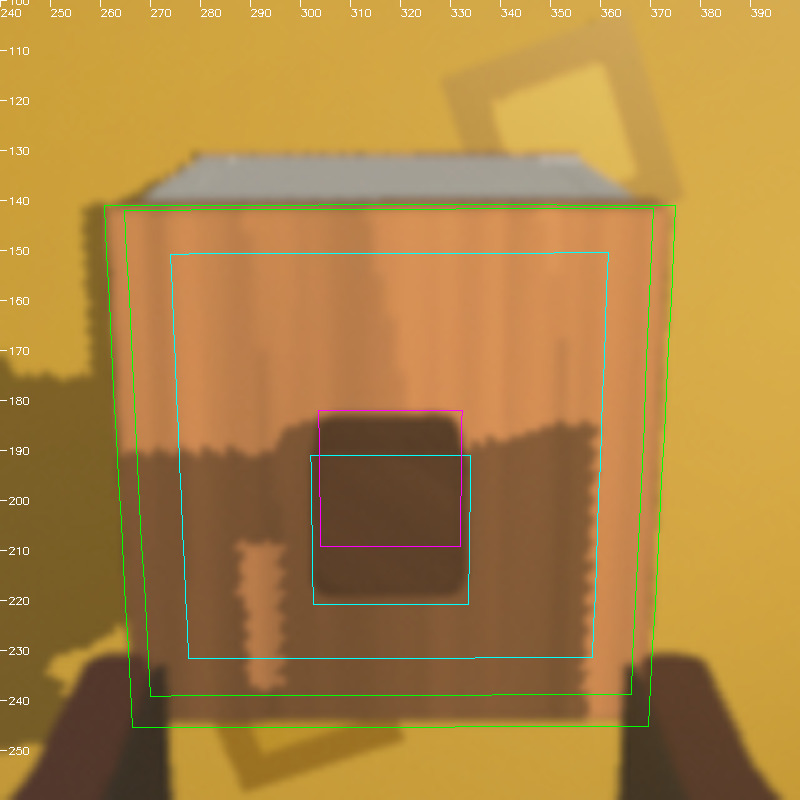

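View pics/ot9.png

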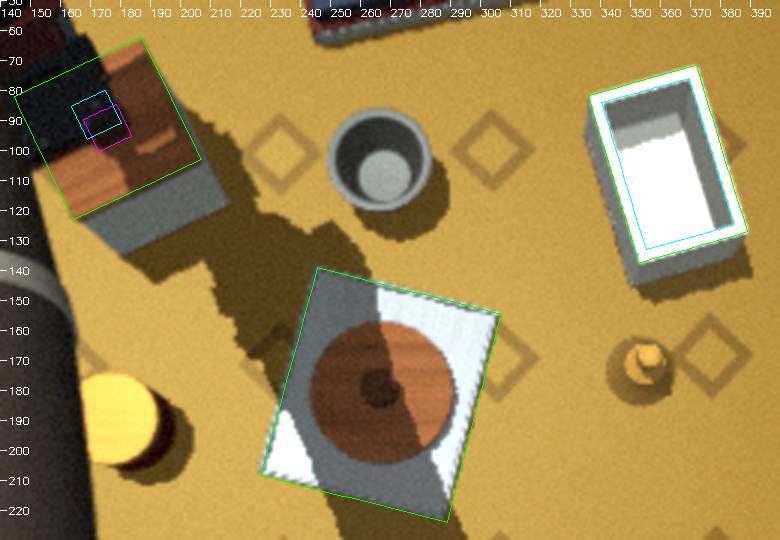

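Square lid: plate outline matches the jar's in both the wrist view (knob ~(317,200)) and top view. Moving on to the oblong lid.

```bash
python3 -m pendant '[{"translation":[-0.04,0.042,0],"yaw":0.06},{"translation":[-0.11,0.116,0],"yaw":0.16},{"translation":[-0.19,0.2,0],"yaw":0.27},{"translation":[-0.27,0.284,0],"yaw":0.38},{"translation":[-0.35,0.368,0],"yaw":0.49}]' 0.2; python3 -c "
from h import *
go(.4381,-.3083,.42,-83.5)"
```

```text
t: 21.32
ee_pos: [0.5504, 0.0308, 0.4157]
tcp_rot: [180.0, 0.0, -19.3]
wrist_force: [0.7, -1.0, 0.4]
finger_gap: 0.601
now [0.5504 0.0308 0.4157] [ 1.7998e+02  5.0000e-02 -1.9290e+01] t 21.32
shift norm [ 0.012   0.7144 -0.0083] mm [  6.  357.2  -4.1] yaw norm 0.7134 deg 64.21 rows 7.0
```

```bash
python3 -m pendant '[{"translation":[0.002,0.1,0],"yaw":0.1},{"translation":[0.004,0.2,0],"yaw":0.21},{"translation":[0.006,0.3,0],"yaw":0.32},{"translation":[0.008,0.41,0],"yaw":0.43},{"translation":[0.01,0.52,0],"yaw":0.54}]' 0.2; python3 -c "
from h import *
go(.4381,-.3083,.42,-83.5)"
```

```text
t: 21.95
ee_pos: [0.4708, -0.2162, 0.416]
tcp_rot: [180.0, 0.0, -67.9]
wrist_force: [1.3, -1.4, -1.4]
finger_gap: 0.603
now [ 0.4708 -0.2162  0.416 ] [ 1.7999e+02  3.0000e-02 -6.7870e+01] t 21.95
shift norm [ 0.1459  0.1299 -0.0081] mm [73. 65. -4.] yaw norm 0.1737 deg 15.63 rows 2.0
```

```bash
python3 -m pendant '[{"translation":[0.06,0.055,0],"yaw":0.06},{"translation":[0.12,0.105,0],"yaw":0.12},{"translation":[0.145,0.13,0],"yaw":0.173},{"translation":[0.145,0.13,0],"yaw":0.173},{"translation":[0.145,0.13,0],"yaw":0.173}]' 0.2; python3 -m pendant '[{"translation":[0,0,0],"yaw":0},{"translation":[0,0,0],"yaw":0},{"translation":[0,0,0],"yaw":0},{"translation":[0,0,0],"yaw":0},{"translation":[0,0,0],"yaw":0}]'; python3 -c "
from h import *
snap('wrist','w10');go(.4381,-.3083,.42,-83.5)
overlay('w10',loadcam('wrist','w10'),[('lid_oblong',.4381,-.3083,.105,6.5)],'o10',230,90,410,270,4)"
```

```text
t: 22.58
ee_pos: [0.4401, -0.3053, 0.416]
tcp_rot: [180.0, 0.1, -83.0]
wrist_force: [0.2, 1.1, 0.2]
finger_gap: 0.6
t: 23.2
ee_pos: [0.4393, -0.3068, 0.4164]
tcp_rot: [-180.0, 0.0, -83.1]
wrist_force: [-0.1, 0.4, 0.6]
finger_gap: 0.603
now [ 0.4393 -0.3068  0.4164] [-180.     -0.    -83.14] t 23.25
shift norm [ 0.0026  0.0027 -0.0072] mm [ 1.3  1.4 -3.6] yaw norm 0.0039 deg 0.36 rows 1.0
```

View pics/o10.png

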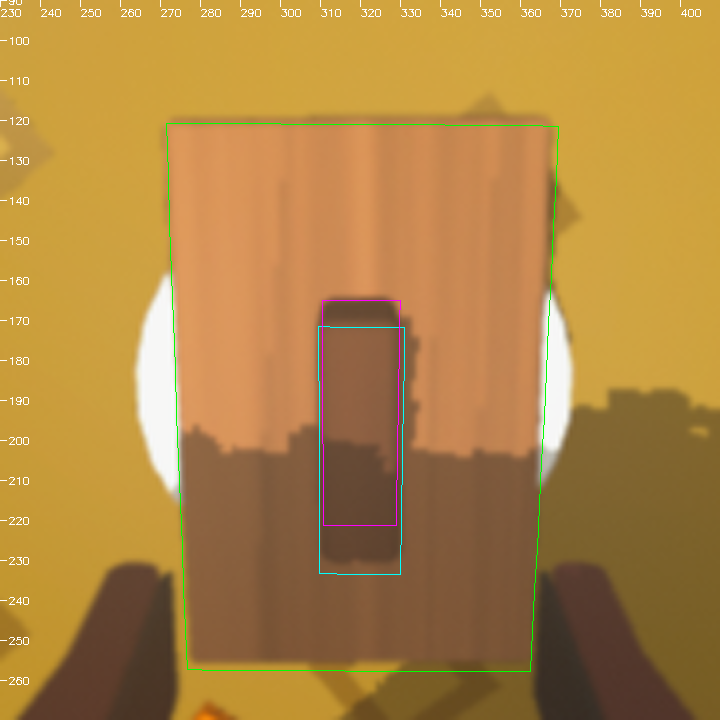

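```bash
python3 - <<'E'
from h import *
from scipy.optimize import least_squares
crop('w10','c10',255,140,385,230,6,1)
c=loadcam('wrist','w10')
f=lambda L:(np.array(L,float)/4+[230-.4,90-.4])
W=unproj(c,f([(136,375),(146,320),(160,283),(148,438),(165,480),(572,375),(567,330),(557,297),(565,430),(553,465)]),.105)[:,:2]
r=least_squares(lambda p:np.hypot(*(W-p[:2]).T)-.054,[.44,-.3]);print(r.x,(r.fun*1e3).round(1))
lid=f([(168,122),(554,125),(537,661),(190,658)])
print(fit(c,lid,rect(.088,.136)[::-1],.115))
kn=f([(320,330),(402,330),(400,562),(321,562)])
print(unproj(c,kn,.145)[:,:2].round(4).tolist())
E
```

```text
[ 0.44217237 -0.30653002] [-0.1 -0.5 -0.4 -0.7 -0.4 -0.5 -0.4 -0.2 -0.5 -0.3]
(array([ 0.43981745, -0.30863932]), np.float64(96.93914056057189), np.float64(0.0019708101599386074))
[[0.4642, -0.2966], [0.4663, -0.3136], [0.4142, -0.32], [0.4121, -0.3026]]
```

View pics/c10.png

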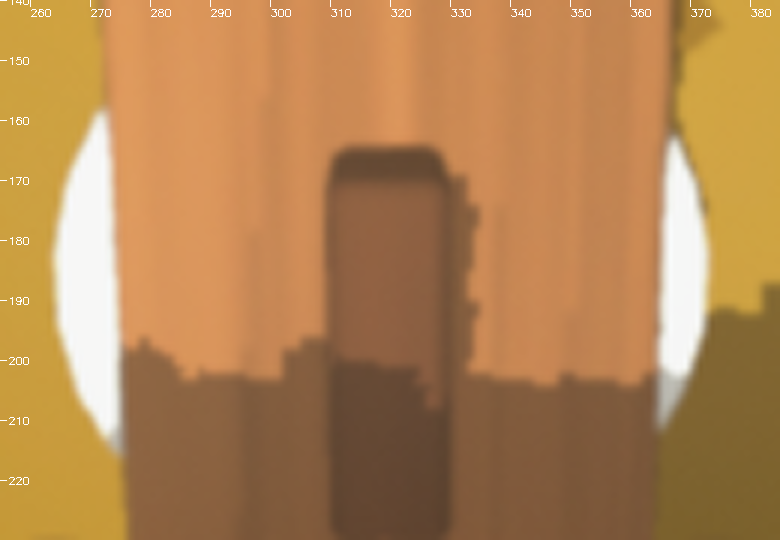

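```bash
python3 -c "
from h import *
go(.4393,-.3084,.3015,-83.2)"
```

```text
now [ 0.4393 -0.3068  0.4164] [-180.     -0.    -83.14] t 23.25
shift norm [0.0031 0.0004 0.2298] mm [  1.5   0.2 114.9] yaw norm 0.0006 deg 0.06 rows 2.0
```

```bash
python3 -m pendant '[{"translation":[0.003,0,0.05],"yaw":0},{"translation":[0.003,0,0.12],"yaw":0},{"translation":[0.003,0,0.19],"yaw":0},{"translation":[0.003,0,0.22],"yaw":0},{"translation":[0.003,0,0.23],"yaw":0}]' 0.2; python3 -m pendant '[{"translation":[0,0,0],"yaw":0},{"translation":[0,0,0],"yaw":0},{"translation":[0,0,0],"yaw":0},{"translation":[0,0,0],"yaw":0},{"translation":[0,0,0],"yaw":0}]' ;python3 -c "
from h import *
snap('wrist','w11');go(.4393,-.3084,.3015,-83.2)
overlay('w11',loadcam('wrist','w11'),[('lid_oblong',.4393,-.3084,.105,6.8)],'o11',210,100,430,330,3)"
```

```text
t: 23.88
ee_pos: [0.4395, -0.3085, 0.3011]
tcp_rot: [180.0, 0.0, -83.2]
wrist_force: [0.8, 0.2, 0.7]
finger_gap: 0.601
t: 24.5
ee_pos: [0.4395, -0.3083, 0.3015]
tcp_rot: [-180.0, 0.0, -83.1]
wrist_force: [0.4, -0.7, 0.2]
finger_gap: 0.601
now [ 0.4395 -0.3083  0.3015] [-179.99    0.    -83.14] t 24.55
shift norm [ 0.0002  0.0005 -0.0001] mm [ 0.1  0.2 -0. ] yaw norm 0.0007 deg 0.06 rows 1.0
```

View pics/o11.png

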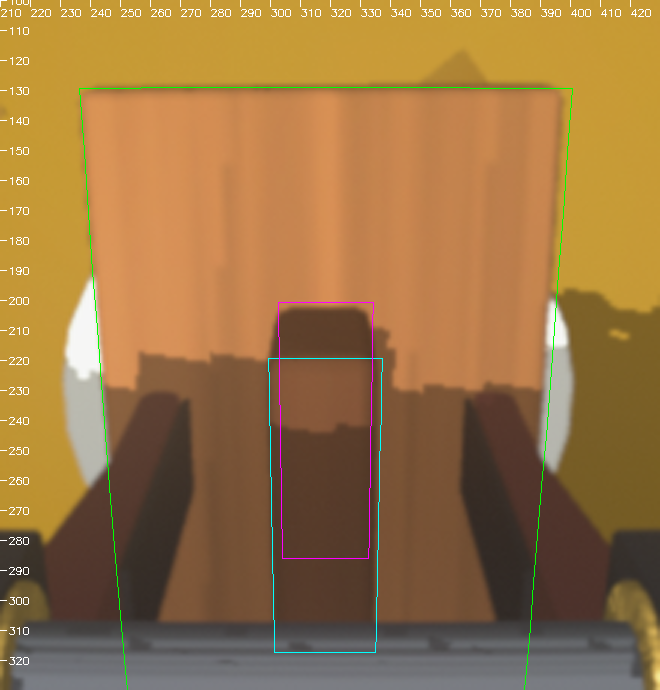

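```bash
python3 -m pendant '[{"translation":[0,0,0],"yaw":0},{"translation":[0,0,0],"yaw":0},{"translation":[0,0,0],"yaw":0},{"translation":[0,0,0],"yaw":0},{"translation":[0,0,0],"yaw":0}]' -1 20;python3 -m pendant '[{"translation":[0,0,-0.005],"yaw":0},{"translation":[0,0,-0.02],"yaw":0},{"translation":[0,0,-0.07],"yaw":0},{"translation":[0,0,-0.14],"yaw":0},{"translation":[0,0,-0.19],"yaw":0}]'; python3 -c "
from h import *
go(.6103,-.1313,.39,-75)"
```

```text
t: 25.18
ee_pos: [0.4395, -0.3083, 0.3014]
tcp_rot: [-180.0, 0.0, -83.1]
wrist_force: [0.9, 0.1, -0.5]
finger_gap: 0.202
t: 25.8
ee_pos: [0.4394, -0.3086, 0.3982]
tcp_rot: [-179.9, -0.0, -83.2]
wrist_force: [0.5, 0.1, -1.6]
finger_gap: 0.202
now [ 0.4394 -0.3086  0.3982] [-1.7994e+02 -3.0000e-02 -8.3170e+01] t 25.8
shift norm [-0.3114 -0.3816  0.0165] mm [-155.7 -190.8    8.3] yaw norm -0.0908 deg -8.17 rows 4.0
```

```bash
python3 -m pendant '[{"translation":[-0.03,-0.035,0],"yaw":-0.01},{"translation":[-0.09,-0.11,0],"yaw":-0.03},{"translation":[-0.16,-0.195,0],"yaw":-0.05},{"translation":[-0.23,-0.28,0],"yaw":-0.07},{"translation":[-0.28,-0.345,0],"yaw":-0.085}]'; python3 -c "
from h import *
go(.6103,-.1313,.39,-75)"
```

```text
t: 26.42
ee_pos: [0.596, -0.1444, 0.3948]
tcp_rot: [179.9, 0.1, -75.2]
wrist_force: [0.6, -1.1, -1.5]
finger_gap: 0.207
now [ 0.596  -0.1444  0.3948] [ 1.7994e+02  1.0000e-01 -7.5210e+01] t 26.43
shift norm [-0.018  -0.0343  0.0096] mm [ -9.  -17.1   4.8] yaw norm -0.0023 deg -0.21 rows 1.0
```

```bash
python3 -m pendant '[{"translation":[-0.012,-0.022,0],"yaw":-0.002},{"translation":[-0.018,-0.034,0],"yaw":-0.002},{"translation":[-0.018,-0.034,0],"yaw":-0.002},{"translation":[-0.018,-0.034,0],"yaw":-0.002},{"translation":[-0.018,-0.034,0],"yaw":-0.002}]'; python3 -m pendant '[{"translation":[0,0,0],"yaw":0},{"translation":[0,0,0],"yaw":0},{"translation":[0,0,0],"yaw":0},{"translation":[0,0,0],"yaw":0},{"translation":[0,0,0],"yaw":0}]' ;python3 -c "
from h import *
s,_=snap('wrist','w12');snap('top','t12');go(.6103,-.1313,.2865,-75);p=s['ee_pos']
overlay('w12',loadcam('wrist','w12'),[('lid_oblong',p[0],p[1],p[2]-.1965,s['tcp_rot'][2]+90),('jar_oblong',.6103,-.1313,0,15)],'o12',190,70,450,330,3)
overlay('t12',campose('top'),[('lid_square',.6318,.2734,.12,25.1),('jar_oblong',.6103,-.1313,0,15),('jar_round',.4422,-.3065,0,0)],'ot12',325,60,485,220,5,1.5)"
```

```text
t: 27.05
ee_pos: [0.6077, -0.1367, 0.3966]
tcp_rot: [-180.0, 0.0, -75.4]
wrist_force: [-0.4, -0.3, -1.7]
finger_gap: 0.201
t: 27.68
ee_pos: [0.6083, -0.1357, 0.3963]
tcp_rot: [180.0, -0.0, -75.3]
wrist_force: [-0.0, 0.5, -1.5]
finger_gap: 0.203
now [ 0.6083 -0.1357  0.3964] [180.    -0.   -75.31] t 27.77
shift norm [-0.0075 -0.0062  0.2197] mm [ -3.8  -3.1 109.9] yaw norm -0.0034 deg -0.31 rows 2.0
```

View pics/o12.png

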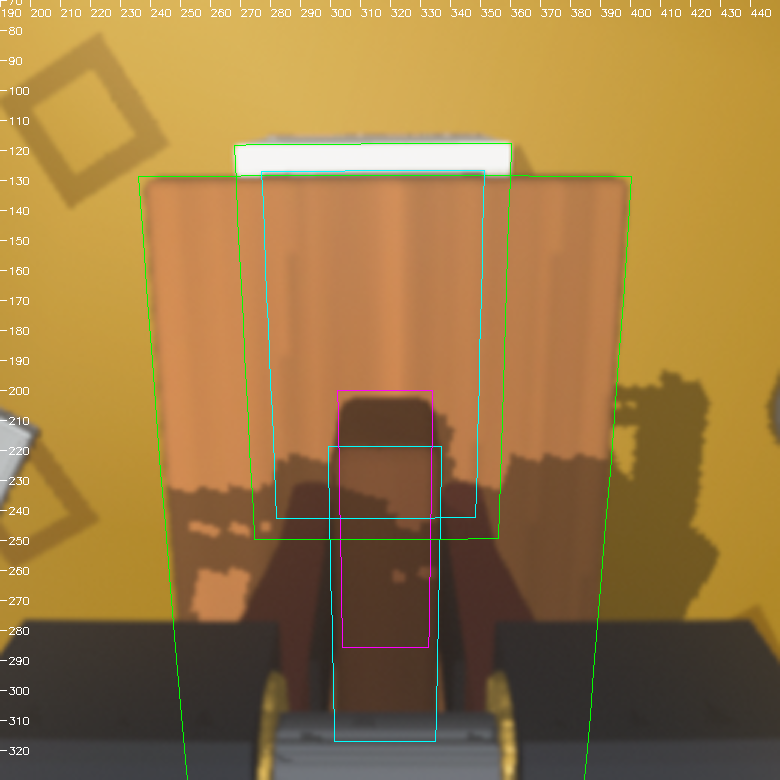

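View pics/ot12.png

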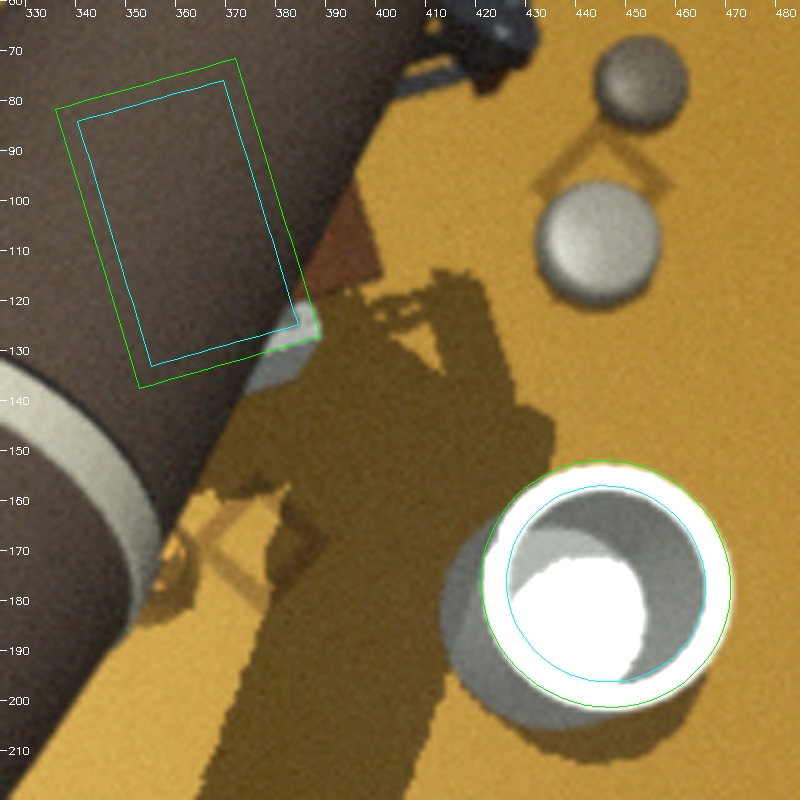

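```bash
python3 -m pendant '[{"translation":[-0.0075,-0.006,0.03],"yaw":-0.003},{"translation":[-0.0075,-0.006,0.1],"yaw":-0.003},{"translation":[-0.0075,-0.006,0.16],"yaw":-0.003},{"translation":[-0.0075,-0.006,0.195],"yaw":-0.003},{"translation":[-0.0075,-0.006,0.2],"yaw":-0.003}]'; python3 -m pendant '[{"translation":[0,0,0],"yaw":0},{"translation":[0,0,0],"yaw":0},{"translation":[0,0,0],"yaw":0},{"translation":[0,0,0],"yaw":0},{"translation":[0,0,0],"yaw":0}]' ;python3 -c "
from h import *
s,_=snap('wrist','w13');go(.6103,-.1313,.2865,-75);p=s['ee_pos']
overlay('w13',loadcam('wrist','w13'),[('lid_oblong',p[0],p[1],p[2]-.1965,s['tcp_rot'][2]+90),('jar_oblong',.6103,-.1313,0,15)],'o13',190,70,450,330,3)"
```

```text
t: 28.4
ee_pos: [0.61, -0.131, 0.295]
tcp_rot: [179.9, 0.0, -75.0]
wrist_force: [-0.6, -0.1, -1.3]
finger_gap: 0.201
t: 29.02
ee_pos: [0.6102, -0.1313, 0.2966]
tcp_rot: [-180.0, -0.0, -75.0]
wrist_force: [-0.1, 0.4, -1.6]
finger_gap: 0.204
now [ 0.6102 -0.1313  0.2965] [-179.99   -0.    -75.04] t 29.07
shift norm [-0.     -0.0001  0.02  ] mm [-0.  -0.1 10. ] yaw norm -0.0004 deg -0.04 rows 1.0
```

View pics/o13.png

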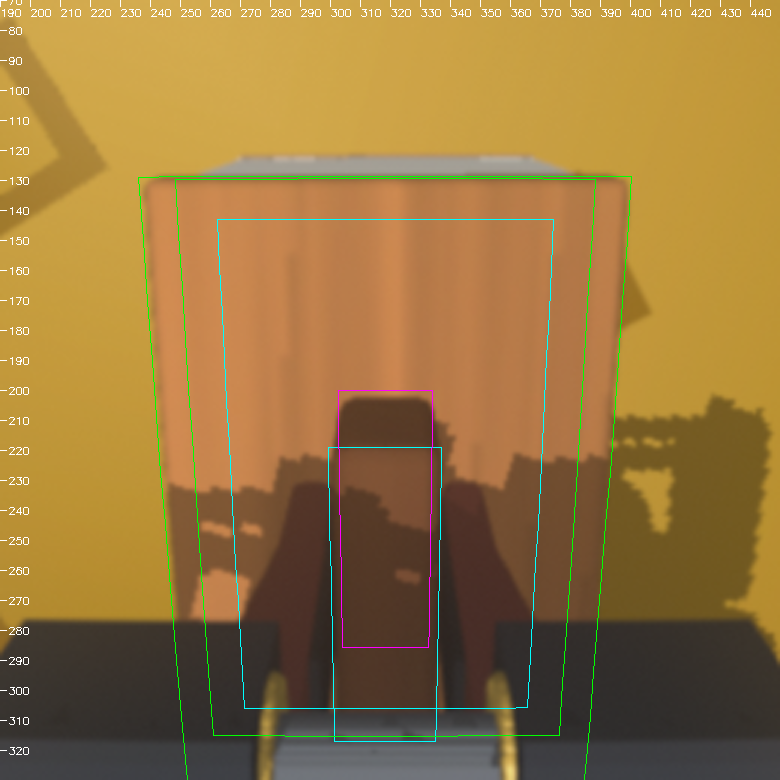

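```bash
python3 -m pendant '[{"translation":[0,0,0.004],"yaw":0},{"translation":[0,0,0.009],"yaw":0},{"translation":[0,0,0.014],"yaw":0},{"translation":[0,0,0.017],"yaw":0},{"translation":[0,0,0.018],"yaw":0}]'; python3 -m pendant '[{"translation":[0,0,0.0005],"yaw":0},{"translation":[0,0,0.001],"yaw":0},{"translation":[0,0,0.0015],"yaw":0},{"translation":[0,0,0.002],"yaw":0},{"translation":[0,0,0.002],"yaw":0}]'
```

```text
t: 29.7
ee_pos: [0.6102, -0.1313, 0.2873]
tcp_rot: [180.0, 0.0, -75.0]
wrist_force: [-0.3, -0.2, -1.9]
finger_gap: 0.201
t: 30.32
ee_pos: [0.6102, -0.1313, 0.2864]
tcp_rot: [-180.0, 0.0, -75.0]
wrist_force: [-0.3, 0.0, -1.2]
finger_gap: 0.206
```

```bash
python3 -m pendant '[{"translation":[0,0,0.0005],"yaw":0},{"translation":[0,0,0.001],"yaw":0},{"translation":[0,0,0.001],"yaw":0},{"translation":[0,0,0.001],"yaw":0},{"translation":[0,0,0.001],"yaw":0}]'
```

```text
t: 30.95
ee_pos: [0.6102, -0.1314, 0.2863]
tcp_rot: [-180.0, 0.0, -75.0]
wrist_force: [-2.9, -0.2, 5.7]
finger_gap: 0.2
```

```bash
python3 -m pendant '[{"translation":[0,0,-0.001],"yaw":0},{"translation":[0,0,-0.001],"yaw":0},{"translation":[0,0,-0.001],"yaw":0},{"translation":[0,0,-0.001],"yaw":0},{"translation":[0,0,-0.001],"yaw":0}]' 0.2; python3 -m pendant '[{"translation":[0,0,-0.02],"yaw":0},{"translation":[0,0,-0.06],"yaw":0},{"translation":[0,0,-0.12],"yaw":0},{"translation":[0,0,-0.18],"yaw":0},{"translation":[0,0,-0.22],"yaw":0}]'; python3 -c "
from h import *
snap('wrist','w14')
overlay('w14',loadcam('wrist','w14'),[('lid_oblong',.6102,-.1313,.09,15),('jar_oblong',.6103,-.1313,0,15)],'o14',230,90,410,270,4)
go(.4534,.0908,.38,15)"
```

```text
t: 31.58
ee_pos: [0.6102, -0.1314, 0.2863]
tcp_rot: [180.0, -0.0, -75.0]
wrist_force: [-0.3, -0.0, 0.9]
finger_gap: 0.602
t: 32.2
ee_pos: [0.6103, -0.1317, 0.3992]
tcp_rot: [-179.8, -0.0, -75.1]
wrist_force: [-0.7, 0.9, -0.3]
finger_gap: 0.597
now [ 0.6107 -0.132   0.4012] [-1.7972e+02 -1.0000e-01 -7.5060e+01] t 32.25
shift norm [-0.5118  0.1893  0.0405] mm [-255.9   94.6   20.3] yaw norm -1.0007 deg -90.06 rows 9.0
```

View pics/o14.png

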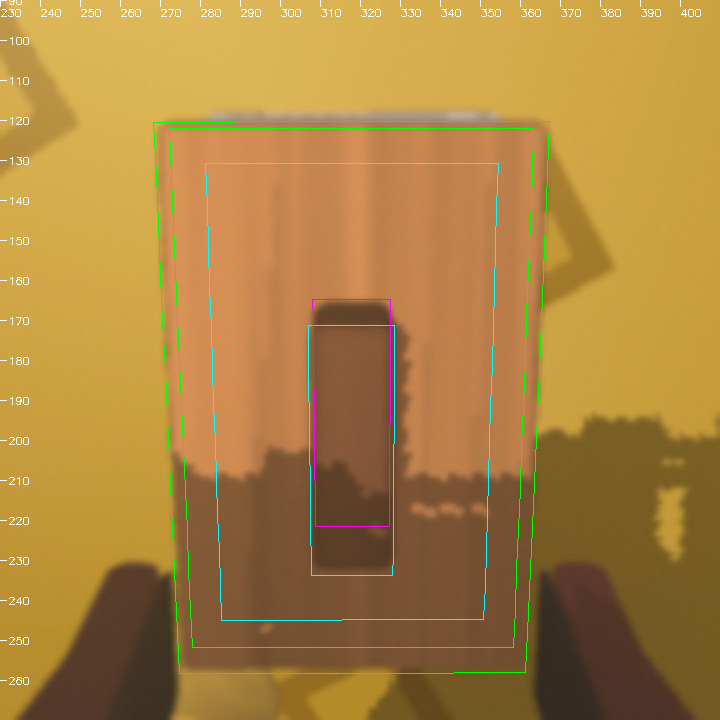

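```bash
python3 -c "
from h import *
go(.4534,.0908,.32,-20)"; python3 -m pendant '[{"translation":[-0.05,0.02,0],"yaw":-0.06},{"translation":[-0.15,0.055,0],"yaw":-0.17},{"translation":[-0.25,0.09,0.02],"yaw":-0.28},{"translation":[-0.36,0.13,0.05],"yaw":-0.4},{"translation":[-0.45,0.165,0.08],"yaw":-0.5}]'; python3 -c "
from h import *
go(.4534,.0908,.32,-20)"
```

```text
now [ 0.6107 -0.132   0.4012] [-1.7972e+02 -1.0000e-01 -7.5060e+01] t 32.25
shift norm [-0.512   0.1899  0.1605] mm [-256.    94.9   80.3] yaw norm -0.6118 deg -55.06 rows 6.0
t: 32.88
ee_pos: [0.4709, 0.0665, 0.3561]
tcp_rot: [-180.0, 0.0, -29.7]
wrist_force: [0.1, 0.6, -0.5]
finger_gap: 0.598
now [0.4709 0.0665 0.3561] [-1.7996e+02  1.0000e-02 -2.9650e+01] t 32.88
shift norm [-0.0544 -0.0249  0.0721] mm [-27.2 -12.5  36.1] yaw norm -0.1072 deg -9.65 rows 1.0
```

```bash
python3 -m pendant '[{"translation":[-0.03,-0.013,0.03],"yaw":-0.05},{"translation":[-0.05,-0.023,0.06],"yaw":-0.1},{"translation":[-0.054,-0.025,0.072],"yaw":-0.107},{"translation":[-0.054,-0.025,0.072],"yaw":-0.107},{"translation":[-0.054,-0.025,0.072],"yaw":-0.107}]';  python3 -m pendant '[{"translation":[0,0,0],"yaw":0},{"translation":[0,0,0],"yaw":0},{"translation":[0,0,0],"yaw":0},{"translation":[0,0,0],"yaw":0},{"translation":[0,0,0],"yaw":0}]' ;python3 -c "
from h import *
snap('wrist','w15')
overlay('w15',loadcam('wrist','w15'),[('lid_round',.4534,.0908,.011,0)],'o15',240,110,400,260,5)
go(.4534,.0908,.207,-20)"
```

```text
t: 33.5
ee_pos: [0.4558, 0.0885, 0.3208]
tcp_rot: [-180.0, -0.0, -20.5]
wrist_force: [0.2, -0.3, -0.5]
finger_gap: 0.599
t: 34.12
ee_pos: [0.4553, 0.0891, 0.3204]
tcp_rot: [180.0, 0.0, -20.4]
wrist_force: [0.0, -0.5, 0.4]
finger_gap: 0.6
now [0.4553 0.0891 0.3204] [-180.     -0.    -20.41] t 34.17
shift norm [-0.0048 -0.0018  0.2268] mm [ -2.4  -0.9 113.4] yaw norm -0.0046 deg -0.41 rows 2.0
```

View pics/o15.png

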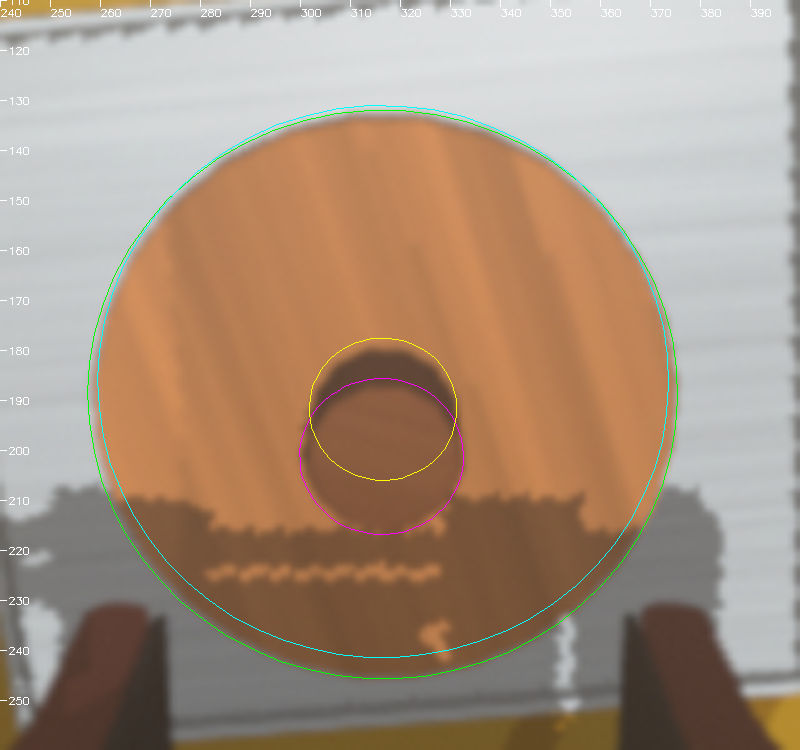

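```bash
python3 -m pendant '[{"translation":[-0.005,-0.002,0.05],"yaw":0},{"translation":[-0.005,-0.002,0.12],"yaw":0},{"translation":[-0.005,-0.002,0.19],"yaw":0},{"translation":[-0.005,-0.002,0.218],"yaw":0},{"translation":[-0.005,-0.002,0.226],"yaw":0}]' 0.2; python3 -m pendant '[{"translation":[0,0,0],"yaw":0},{"translation":[0,0,0],"yaw":0},{"translation":[0,0,0],"yaw":0},{"translation":[0,0,0],"yaw":0},{"translation":[0,0,0],"yaw":0}]' -1 20;python3 -m pendant '[{"translation":[0,0,0],"yaw":0},{"translation":[0,0,0],"yaw":0},{"translation":[0,0,0],"yaw":0},{"translation":[0,0,0],"yaw":0},{"translation":[0,0,0],"yaw":0}]'
```

```text
t: 34.8
ee_pos: [0.4534, 0.0908, 0.2071]
tcp_rot: [180.0, 0.0, -20.4]
wrist_force: [-0.3, -0.6, 0.3]
finger_gap: 0.598
t: 35.42
ee_pos: [0.4537, 0.091, 0.2081]
tcp_rot: [-179.9, -0.0, -20.4]
wrist_force: [-0.8, -0.3, 6.8]
finger_gap: 0.316
t: 36.05
ee_pos: [0.4537, 0.091, 0.2081]
tcp_rot: [-179.9, -0.0, -20.4]
wrist_force: [0.1, -0.7, 7.1]
finger_gap: 0.313
```

```bash
python3 -c "
from h import *
s,_=snap('wrist','w16');snap('scene','s16');p=s['ee_pos']
print(s['torque'],s['wrist_force'])
overlay('w16',loadcam('wrist','w16'),[('lid_round',.4534,.0908,.011,0)],'o16',210,110,430,330,3)
crop('s16','s16c',280,160,480,310,4)"
```

```text
[-0.0617266   0.29151522  0.02537669] [ 0.06692005 -0.68938987  7.08015044]
```

View pics/o16.png

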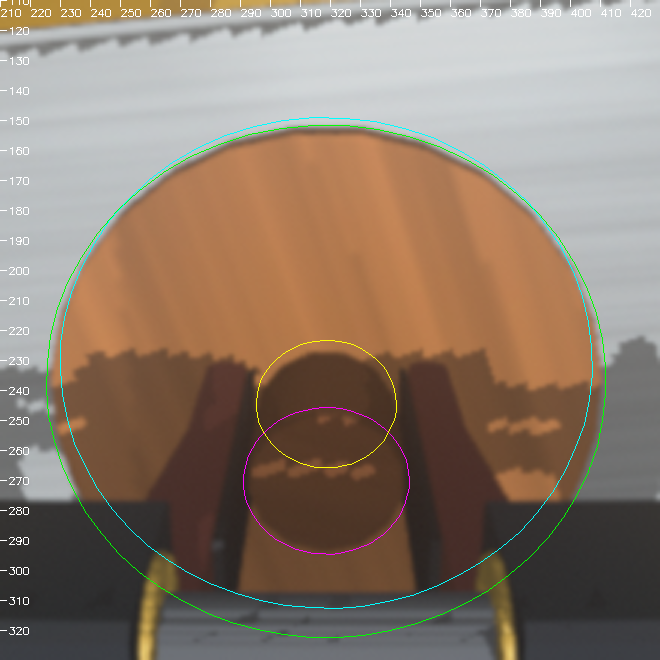

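View pics/s16c.png

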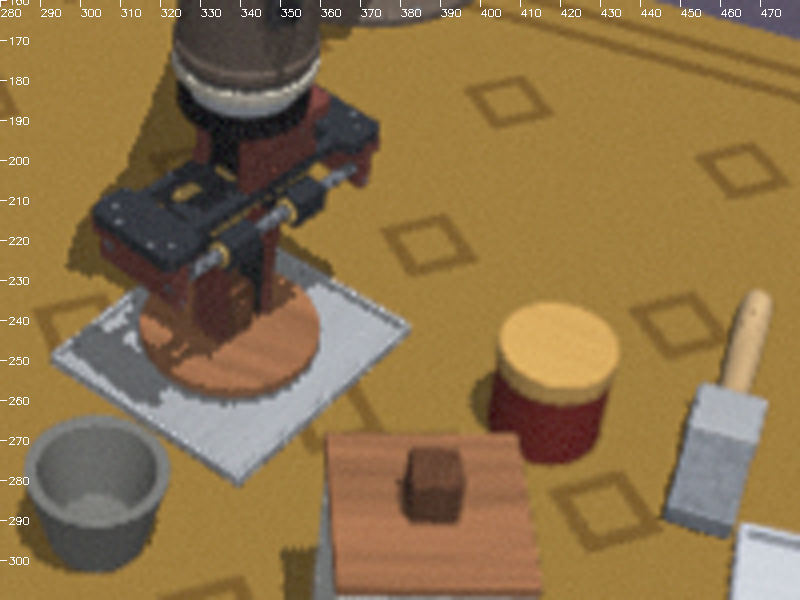

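```bash
python3 -m pendant '[{"translation":[0,0,-0.005],"yaw":0},{"translation":[0,0,-0.03],"yaw":0},{"translation":[0,0,-0.1],"yaw":0},{"translation":[0,0,-0.2],"yaw":0},{"translation":[0,0,-0.3],"yaw":0}]'; python3 -c "
from h import *
go(.4415,-.307,.40,-40)"
```

```text
t: 36.78
ee_pos: [0.4529, 0.0905, 0.3593]
tcp_rot: [180.0, 0.0, -20.4]
wrist_force: [0.8, 0.5, -1.6]
finger_gap: 0.311
now [0.4529 0.0905 0.3593] [ 1.7996e+02  1.0000e-02 -2.0450e+01] t 36.77
shift norm [ 0.2563  0.753  -0.081 ] mm [128.1 376.5 -40.5] yaw norm 0.2173 deg 19.55 rows 7.0
```

```bash
python3 -m pendant '[{"translation":[0.02,0.06,-0.05],"yaw":0.02},{"translation":[0.05,0.15,-0.08],"yaw":0.05},{"translation":[0.09,0.26,-0.08],"yaw":0.08},{"translation":[0.125,0.37,-0.08],"yaw":0.11},{"translation":[0.16,0.47,-0.08],"yaw":0.14}]'; python3 -c "
from h import *
go(.4415,-.307,.40,-40)"
```

```text
t: 37.4
ee_pos: [0.4454, -0.1593, 0.3982]
tcp_rot: [-179.9, -0.0, -33.1]
wrist_force: [0.7, 0.1, -1.1]
finger_gap: 0.311
now [ 0.4454 -0.1593  0.3982] [-1.7993e+02 -2.0000e-02 -3.3130e+01] t 37.4
shift norm [ 0.1549  0.2517 -0.0038] mm [ 77.4 125.8  -1.9] yaw norm 0.0763 deg 6.87 rows 3.0
```

```bash
python3 -m pendant '[{"translation":[0.05,0.08,0],"yaw":0.02},{"translation":[0.1,0.165,0],"yaw":0.05},{"translation":[0.14,0.225,0],"yaw":0.07},{"translation":[0.155,0.252,0],"yaw":0.076},{"translation":[0.155,0.252,0],"yaw":0.076}]'; python3 -m pendant '[{"translation":[0,0,0],"yaw":0},{"translation":[0,0,0],"yaw":0},{"translation":[0,0,0],"yaw":0},{"translation":[0,0,0],"yaw":0},{"translation":[0,0,0],"yaw":0}]' ;python3 -c "
from h import *
s,_=snap('wrist','w17');snap('top','t17');go(.4415,-.307,.312,-40);p=s['ee_pos']
overlay('w17',loadcam('wrist','w17'),[('lid_round',p[0],p[1],p[2]-.1965,0),('jar_round',.4415,-.307,0,0)],'o17',190,80,450,320,3)
overlay('t17',campose('top'),[('lid_square',.6318,.2734,.12,25.1),('lid_oblong',.6102,-.1313,.09,15),('jar_round',.4415,-.307,0,0)],'ot17',325,60,485,220,5,1.5)"
```

```text
t: 38.02
ee_pos: [0.4422, -0.3055, 0.3975]
tcp_rot: [180.0, 0.0, -39.9]
wrist_force: [0.3, 0.7, -1.9]
finger_gap: 0.314
t: 38.65
ee_pos: [0.4427, -0.305, 0.3974]
tcp_rot: [-180.0, -0.0, -39.8]
wrist_force: [0.3, 0.1, -0.8]
finger_gap: 0.315
now [ 0.4427 -0.3051  0.3974] [180.     0.   -39.85] t 38.75
shift norm [0.0007 0.0044 0.1707] mm [ 0.3  2.2 85.4] yaw norm 0.0016 deg 0.15 rows 2.0
```

View pics/o17.png

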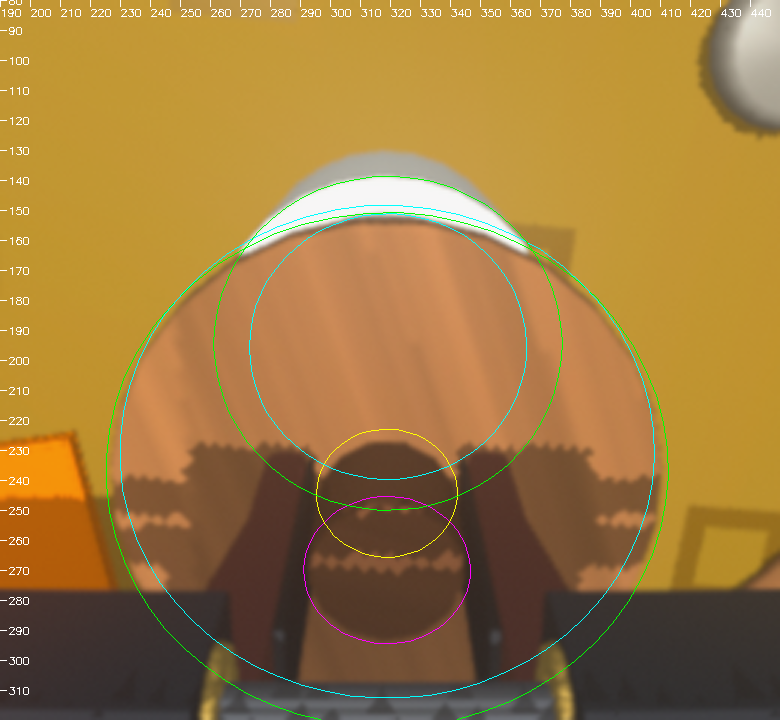

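View pics/ot17.png

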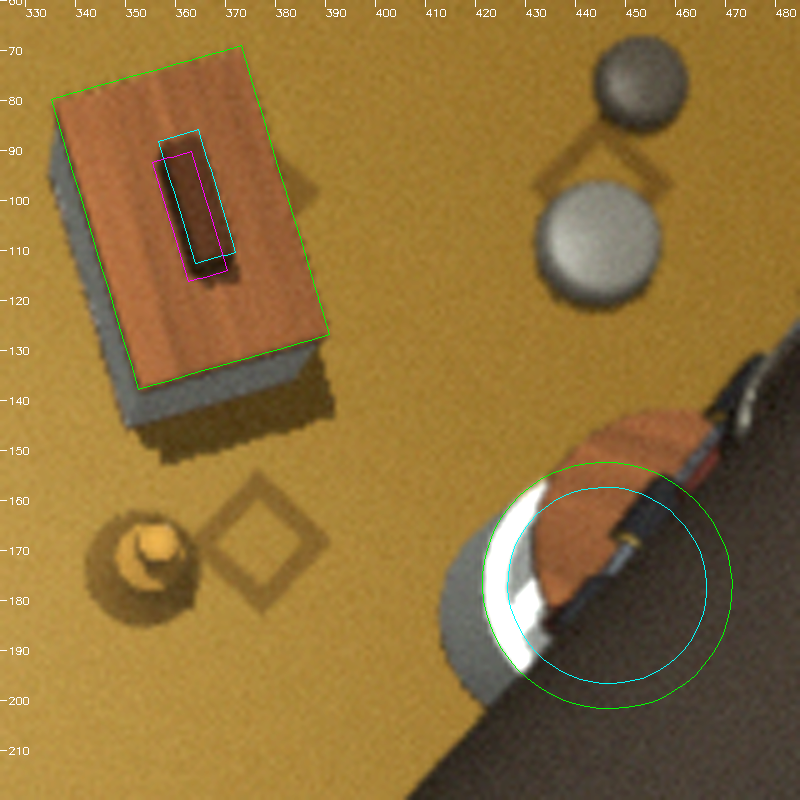

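```bash
python3 -m pendant '[{"translation":[0.001,0.004,0.03],"yaw":0},{"translation":[0.001,0.004,0.09],"yaw":0},{"translation":[0.001,0.004,0.15],"yaw":0},{"translation":[0.001,0.004,0.178],"yaw":0},{"translation":[0.001,0.004,0.182],"yaw":0}]'; python3 -m pendant '[{"translation":[0,0,0],"yaw":0},{"translation":[0,0,0],"yaw":0},{"translation":[0,0,0],"yaw":0},{"translation":[0,0,0],"yaw":0},{"translation":[0,0,0],"yaw":0}]' ;python3 -c "
from h import *
go(.4415,-.307,.302,-40)"
```

```text
t: 39.38
ee_pos: [0.4415, -0.3071, 0.3055]
tcp_rot: [179.9, 0.1, -39.9]
wrist_force: [-0.3, 0.2, -1.6]
finger_gap: 0.313
t: 40.0
ee_pos: [0.4418, -0.307, 0.3065]
tcp_rot: [-180.0, -0.0, -39.8]
wrist_force: [-0.5, 0.7, -1.6]
finger_gap: 0.315
now [ 0.4418 -0.307   0.3065] [-1.7999e+02 -1.0000e-02 -3.9850e+01] t 40.0
shift norm [-0.0004  0.0004  0.009 ] mm [-0.2  0.2  4.5] yaw norm 0.0017 deg 0.15 rows 1.0
```

```bash
python3 -m pendant '[{"translation":[0,0,0.002],"yaw":0},{"translation":[0,0,0.004],"yaw":0},{"translation":[0,0,0.006],"yaw":0},{"translation":[0,0,0.007],"yaw":0},{"translation":[0,0,0.007],"yaw":0}]'; python3 -m pendant '[{"translation":[0,0,0],"yaw":0},{"translation":[0,0,0.001],"yaw":0},{"translation":[0,0,0.001],"yaw":0},{"translation":[0,0,0.001],"yaw":0},{"translation":[0,0,0.001],"yaw":0}]'; python3 -m pendant '[{"translation":[0,0,0.001],"yaw":0},{"translation":[0,0,0.001],"yaw":0},{"translation":[0,0,0.001],"yaw":0},{"translation":[0,0,0.001],"yaw":0},{"translation":[0,0,0.001],"yaw":0}]'
```

```text
t: 40.62
ee_pos: [0.4418, -0.307, 0.3028]
tcp_rot: [180.0, 0.0, -39.9]
wrist_force: [0.1, -0.9, -1.5]
finger_gap: 0.314
t: 41.25
ee_pos: [0.4418, -0.307, 0.3024]
tcp_rot: [-180.0, 0.0, -39.9]
wrist_force: [-0.9, 0.4, -1.5]
finger_gap: 0.312
t: 41.88
ee_pos: [0.4417, -0.307, 0.3023]
tcp_rot: [-180.0, -0.0, -39.9]
wrist_force: [-2.1, 1.1, 6.0]
finger_gap: 0.315
```

Contact is at z 0.3023, as expected from the 0.197 grip offset, with a 6 N touch. Releasing.

```bash
python3 -m pendant '[{"translation":[0,0,-0.001],"yaw":0},{"translation":[0,0,-0.001],"yaw":0},{"translation":[0,0,-0.001],"yaw":0},{"translation":[0,0,-0.001],"yaw":0},{"translation":[0,0,-0.001],"yaw":0}]' 0.2; python3 -m pendant '[{"translation":[0,0,-0.02],"yaw":0},{"translation":[0,0,-0.06],"yaw":0},{"translation":[0,0,-0.12],"yaw":0},{"translation":[0,0,-0.18],"yaw":0},{"translation":[0,0,-0.22],"yaw":0}]'; python3 -c "
from h import *
snap('wrist','w18')
overlay('w18',loadcam('wrist','w18'),[('lid_round',.4417,-.307,.105,0),('jar_round',.4415,-.307,0,0)],'o18',240,100,400,260,4)"; python3 -m pendant '[{"translation":[-0.1,0,-0.02],"yaw":0},{"translation":[-0.2,0,-0.04],"yaw":0},{"translation":[-0.3,0,-0.06],"yaw":0},{"translation":[-0.38,-0.03,-0.06],"yaw":0},{"translation":[-0.44,-0.06,-0.06],"yaw":0}]'
```

```text
t: 42.5
ee_pos: [0.4418, -0.307, 0.3024]
tcp_rot: [180.0, 0.0, -39.9]
wrist_force: [-0.6, -0.1, 0.1]
finger_gap: 0.601
t: 43.12
ee_pos: [0.4416, -0.3073, 0.4144]
tcp_rot: [-180.0, -0.1, -39.9]
wrist_force: [1.0, 0.2, -0.9]
finger_gap: 0.598
t: 43.8
ee_pos: [0.2907, -0.1418, 0.4428]
tcp_rot: [-179.8, -0.1, -39.8]
wrist_force: [0.5, 1.2, -0.0]
finger_gap: 0.601
```

View pics/o18.png

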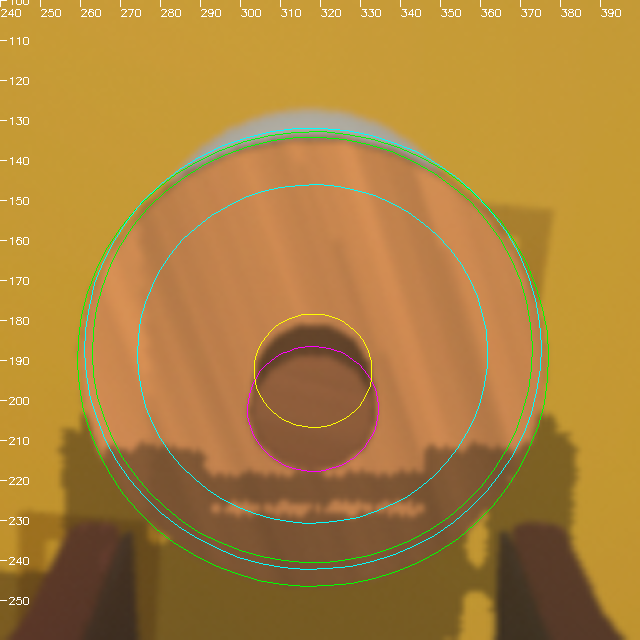

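Arm is retracted. Final check from the scene and top cameras.

```bash
python3 -m pendant '[{"translation":[0,0,0],"yaw":0},{"translation":[0,0,0],"yaw":0},{"translation":[0,0,0],"yaw":0},{"translation":[0,0,0],"yaw":0},{"translation":[0,0,0],"yaw":0}]'; python3 -c "
from h import *
snap('scene','s19');snap('top','t19')
L=[('lid_square',.6318,.2734,.12,25.1),('lid_oblong',.6102,-.1313,.09,15),('lid_round',.4417,-.307,.105,0)]
overlay('t19',campose('top'),L,'ot19',140,50,490,230,2,1.5)
overlay('s19',campose('scene'),L,'os19',160,120,440,350,2)
a=cv2.imread('pics/ot19.png');b=cv2.imread('pics/os19.png')
d=cv2.absdiff(cv2.imread('pics/t19.png'),cv2.imread('pics/top0.png'));cv2.imwrite('pics/d19.png',d)"
```

```text
t: 44.42
ee_pos: [0.2923, -0.1432, 0.4423]
tcp_rot: [180.0, 0.0, -39.9]
wrist_force: [0.1, 0.4, 0.1]
finger_gap: 0.601
```

View pics/ot19.png

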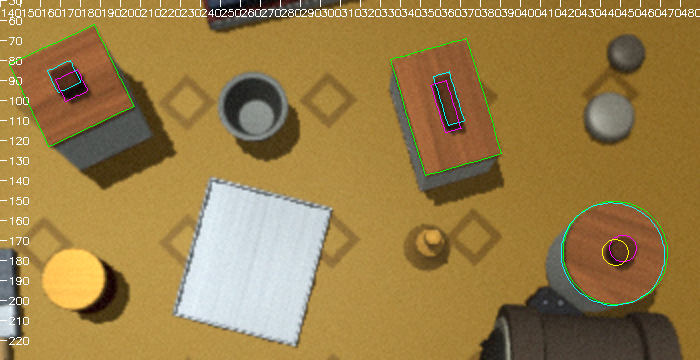

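View pics/os19.png

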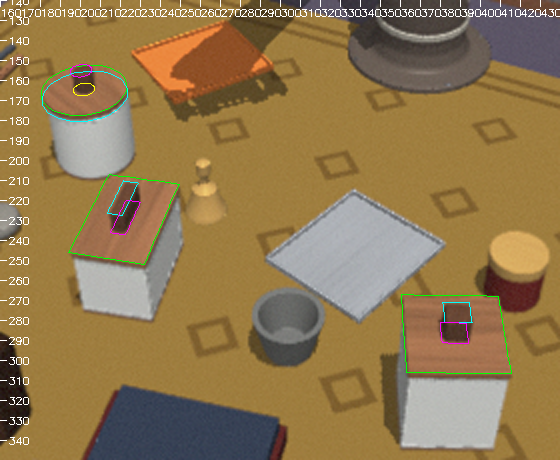

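View pics/s19.png

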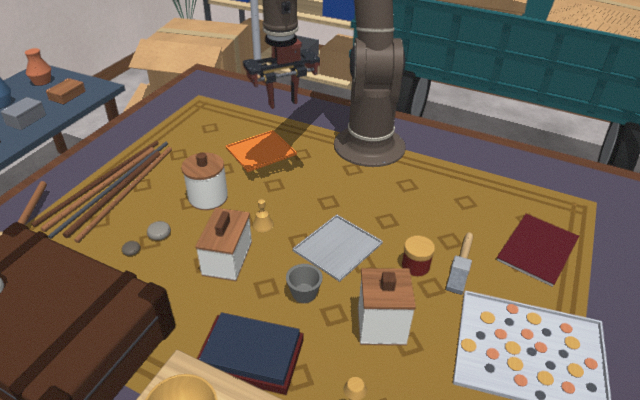

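The scene view shows all three lids flat and aligned on their own jars: round (204,165), oblong (225,230), square (386,285). The tray is empty, and the bell, mortar and tin are where they started.

```bash
python3 -c "
from cell import hand_in
print(hand_in())"
```

```text
the job is handed in; nothing more can be done
None
```

All three lids are back on the jars of their own shape, and I handed the job in at about 44.5 s of the 115 s allowed. The round lid waited in the steel tray while I put the square lid on the square jar and then the oblong lid on the oblong jar. The round lid then went on the round jar.

**Last checks:**
- **Fit:** The expected lid outlines match the final top and scene pictures to about 1–2 mm and 1°. All three lids lie flat.
- **Surroundings:** The jars look upright where they stood, and the tray is empty. The bell, mortar and tin show no visible shift. The arm was clear of everything.

**Contact forces:** Each lid touched its jar at 6 N, and the highest force I read was about 18 N, when the round lid was pressed into the tray. When I picked it up again the gripper read about 7 N downward, which I could not fully explain. The lid stayed level and set down at the expected height.

**Measurements that disagreed:** My first readings from the top camera differed from the wrist camera by 2–3 mm. I used the wrist values. The top-camera outlines agreed once I redrew them.

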